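Show a phone display to the inspection camera

ROBOT

A 6-joint arm with a two-finger parallel gripper is mounted at the origin on a cart in front of the work surface, level with it; the furniture and walls round the work are solid. World frame = base frame: x ahead of the robot, y to its left, z up, the work surface at z = 0. Lengths are in m, angles in rad, forces in N, time in s.
With the tool pointing down it reaches from about 0.375 to 0.9 m from the base axis. Payload 3.1 kg.
Tool frame: the origin (TCP) lies between the finger pads; the fingertips stand robot.finger_overhang ahead of it and the grasp point (between the pads) lies 3 mm ahead of it (robot.finger_overhang is the distance from the TCP to the fingertips, in m); z points along the fingers, y is the line along which they close (so a half turn about z gives the same grasp; the last joint's range is limited). The gripper opens to 87 mm and grips with 3 to 60 N. Pads are 19 mm wide; open, the fingers measure 117 mm over their backs; the gripper's body (75 mm by 190 mm) begins 51 mm behind the grasp point.
Start: joints at [-1.458, 0.527, 1.433, -0, 1.181, -0.178], TCP at [0.18, -0.599, 0.222] pointing down, gripper open.
Joint ranges: [-3.08, 3.08], [-0.75, 2.2], [0.22, 2.44], [-1.43, 4.57], [0, 2.65], [-2.85, 2.85]. Speed limits (rad/s): [2.79, 2.79, 3.14, 3.14, 3.14, 3.14].

INTERFACE

Orientations are given as a unit quaternion [x, y, z, w].
In Python, from rig import get_obs, vision, hand_in, nets, robot gives the robot as it stands.
- The arm moves only by the tool apply_moves, never from a script. Its argument "series" is a list of rows, each an object with "offset": the shift along the world's x, y, z in cm, a list of three; "rot": the turn, a rotation vector about the world's x, y, z in degrees, a list of three. A call has 1 to 20 rows; each row is the pose to reach, as a shift and turn from the pose commanded when the call began; what a row does not reach only later rows make up. A row lasts 1/10 s, in which the tool goes at most 50 mm and 8.59 degrees, less where a joint would pass 70% of its speed; a pose out of reach is approached as far as the arm can. A call with a gripper value outside its range is refused whole. "hand" is the opening, from 0 (shut) to 1 (fully open), set as the call begins (left out, the last holds). The fingers move at their own pace and stop on an object; "newtons" is the grip in N (left out, the last holds). Time passes only in rows, so rows that repeat a pose let the fingers close. It gives the time, the measured TCP pose, the force, the opening and the grip force at its end, in the units of the state.
- get_obs(): the state, without advancing time (a new reading comes with each control period).
- vision.camera(name): name is "scene" or "top" or "wrist"; returns the picture (420x560x3 uint8, red, green, blue); there is no depth.
- vision.calibration(name): a dict with "K" (3x3 intrinsics, pixels), "k1" (the pictures are not rectified: a ray, as slopes to the right and down, at radius r is drawn at 1 + k1 r^2 times it, then the intrinsics apply), "R" (3x3) and "t" (3): a world point X has camera coordinates R X + t. Camera axes: x right, y down, z forward; pixel columns grow to the right and rows downward; lengths in m; the calibration is good to about 2 mm. A picture is of the moment at which its call begins: read the wrist's pose just before it. calibration takes no time and is no camera call; for the wrist camera it gives the pose at the moment of the call.
- hand_in(): hands the job in; it is judged then, once.
Trained networks look in the newest picture that a camera, given by its name, has taken for a name from the list of things; names that differ only in an ending like _2 or _b are one class to them, and where a whole thing is asked for, a point or a joint stands for the part that bears it (a point fixed in the world has none). Each returns a list of dicts, best first, with "conf" (0 to 1); they miss things now and then, are a little off and sometimes report something else, mostly with a low value. They report only what shows in the picture. A call takes as long as a camera call. They do not tell look-alikes from the thing itself.
- nets.search_frame(camera, query): "centre" ([x, y, z] in m, in world coordinates, good to about 4 mm: the middle of the surface that is visible of it).
- nets.spot_point(camera, query): "centre" ([x, y, z] in m, in world coordinates, good to about 4 mm: a listed point, or the origin of a listed thing).
The state is a dict: "time": time; "q": joint angles; "joint_velocities": joint speeds; "joint_torque": joint torques, N m; "position": TCP position; "tool_rot": TCP orientation; "ft_force": force on the tool from outside, world axes, zero at the start; "moment": the same for the moment, N m; "grip_width": finger opening in m; "grip_force": force on a finger pad.
Only numpy, scipy, OpenCV 4.12 (cv2) and the standard library are available. Lean on these libraries where they do the work, as an engineer would, in place of code of your own. Each camera call takes 0.05 s, during which the arm holds its last target. There are 200 camera calls.

TASK

The phone's display is to be photographed before the repair: swing the blue cradle up by its black bar as far as it goes, so that the phone stands on its long edge, then grip the phone at the free part of its upper edge, lift it out and leave the cradle up. Hold the phone up to the inspection camera with the middle of its screen on the lens axis, 12 cm in front of the lens, the screen facing the lens squarely and the phone's long side level. Finish holding it there, still, in the gripper; do not touch or shift the camera or its stand, and leave the other things on the bench alone.

Things in the scene. Friction and masses are not known exactly. Their poses are not given: they have to be found in the camera images.
- phone: phone with a dark screen, 150 x 76 x 8 mm, about 0.17 kg; at the start it lies face up in the cradle's bed, loose, its far long edge against the bed's ledge. Origin: centre of its back face; x along the 150 mm side, y along the 76 mm side, z out of the screen (screen at z = 8 mm)
- screen (a point): centre of the phone's screen, 8 mm along z from the phone's origin; axes as the phone
- cradle: fixed aluminium base plate, 116 (x) x 178 (y) x 8 mm, of the tilting phone cradle. Origin: centre of its underside on the bench; x points away from the robot to the hinge side, y along the hinge (to the left), z up; its yaw varies by up to 20 degrees. On it the blue bed (80 x 160 mm, 6 mm plate, cheeks at both ends) is hinged along its far side, where a 13 mm ledge stops the phone
- hinge (a point): middle of the hinge axis, 45 mm along x and 18 mm above the cradle's origin; axes as the cradle, the hinge runs along y
- bed (a joint): angle of the bed: 0 lying flat, 1.40 rad fully up at its stop (80 degrees: the phone then stands on its far long edge on the ledge, leaning back 10 degrees towards the robot against the bed, screen away from the robot). Stiff: takes about 5 N at the bar and stays where it is left
- bar (a point): middle of the black sleeve (12 mm thick, 48 mm long) of the round lifting bar, which sticks out of the bed's left (+y) end parallel to the hinge, 118 mm from the cradle's middle, 66 mm from the hinge; 26 mm above the bench when the bed is flat, about 84 mm when it is up; it may turn between the fingers. Axes turn with the bed: y along the bar
- notch (a point): middle of the bed's finger notch at the phone's edge away from the hinge (the upper edge once the bed is up). The notch is 74 mm wide along the hinge and reaches 40 mm in under the phone, so the middle of that edge is free on both faces for a finger each. On the bed, 79 mm from the hinge; axes turn with the bed: -x out of the notch along the bed, z out of the screen
- camera_stand: fixed stand of the inspection camera: dark base plate 100 (x) x 110 (y) x 12 mm, 18 mm column 0.36 m tall, 30 mm behind the middle. Origin: centre of its underside; the camera faces its -x side. Its yaw varies by up to 17 degrees
- lens (a point): centre of the front glass of the inspection camera (46 mm black cube with a white ring light 62 mm across). The camera looks along this point's -x; y is level, z the picture's up; height 0.23 to 0.32 m and downward tilt 5 to 23 degrees differ each time. The screen's middle belongs at x = -120 mm, y = 0, z = 0 here, screen towards the lens, phone x along y or -y
- driver_red: red screwdriver, 140 x 22 mm, lying with the other hand tools left of the middle; leave alone
- driver_purple: purple screwdriver, 160 x 20 mm, lying with the other hand tools left of the middle; leave alone
- spudger: light spudger with a dark grip, 145 x 9 mm, lying with the other hand tools left of the middle; leave alone
- tweezers_curved: curved steel tweezers, 127 x 21 x 10 mm, lying with the other hand tools left of the middle; leave alone
- tablet: tablet with a cracked screen, 241 x 186 x 9 mm, lying at the right; leave alone
- yellow_tin: flat round yellow tin with a white lid, 53 mm across, 20 mm tall, right of the camera; leave alone
- solder_spool: spool of solder with dark flanges, 58 mm across, 40 mm tall, standing; leave alone
There are look-alikes about, which are no part of the job. What is meant by the phone is not turquoise, and is the larger of those in its own colour.

How it is judged:
By the outcome, as a careful person would: the job done as asked, in the order asked, and still so for the second after the job is handed in, while the arm keeps its last pose, push and grip.
It also fails if it takes over 48 s, if anything falls off the work surface, if the arm or the gripper's body presses on something with over 40 N, if the wrist force passes 120 N, or if a joint passes its speed limit or range.

## Working session

There is one attempt and no reset: what is moved stays moved. The work goes in short steps, Python scripts to look and compute and a tool call to move; the robot and the scene stay as the last step left them, time stands still between calls to the robot, and variables do not carry over. Pictures are saved under pics/ and viewed, at most 10 in all, crops included, and the job is handed in when it is done.

Besides the shell and the picture viewer there is one more tool, called after "Call:" in YAML: its name, and indented under it one key for each argument. apply_moves: Moves the arm, as the interface text tells. Its arguments: {"type":"object","properties":{"series":{"type":"array"},"hand":{"type":"number"},"newtons":{"type":"number"}},"required":["series"]}

```bash
ls; mkdir -p pics; python3 - <<'E'
from rig import get_obs, vision, nets, robot
import cv2, numpy as np
print([ (a,getattr(robot,a)) for a in dir(robot) if not a.startswith('_')])
o=get_obs(); print(o['time'],o['position'],o['tool_rot'])
for c in ['scene','top']:
    im=vision.camera(c); cv2.imwrite(f'pics/{c}0.png',im[:,:,::-1])
    for q in ['phone','screen','cradle','hinge','bar','notch','lens','camera_stand']:
        try: r=nets.spot_point(c,q)
        except Exception as e: r=str(e); print(c,q,r); continue
        print(c,q,[(np.round(d['centre'],3).tolist(),round(d['conf'],2)) for d in r[:4]])
print(get_obs()['time'])
E
```

```text
pics
[('Unreachable', <class 'rig.Unreachable'>), ('finger_overhang', 0.022)]
0.0 [ 0.17973888 -0.59783209  0.22106435] [ 9.89377200e-01  1.45367087e-01  3.72957786e-05 -1.07884926e-03]
scene phone [([0.427, -0.06, -0.001], 0.77), ([0.611, -0.119, 0.001], 0.65), ([0.648, 0.156, 0.272], 0.56)]
scene screen [([0.616, -0.117, 0.008], 0.71), ([0.554, 0.128, 0.0], 0.62), ([0.43, -0.053, 0.008], 0.56)]
scene cradle [([0.554, 0.13, -0.003], 0.75)]
scene hinge []
scene bar []
scene notch [([0.707, 0.143, 0.004], 0.6)]
scene lens [([0.649, 0.155, 0.272], 0.71)]
scene camera_stand []
top phone [([0.422, -0.061, -0.001], 0.72), ([0.433, -0.294, 0.02], 0.66), ([0.613, -0.118, -0.001], 0.55)]
top screen [([0.437, -0.288, 0.026], 0.83), ([0.612, -0.121, 0.008], 0.67), ([0.66, -0.269, 0.003], 0.67), ([0.422, -0.055, 0.006], 0.65)]
top cradle [([0.434, -0.29, -0.002], 0.66)]
top hinge [([0.477, -0.272, 0.014], 0.85)]
top bar [([0.374, -0.184, 0.027], 0.67)]
top notch [([0.437, -0.284, 0.028], 0.18)]
top lens [([0.652, 0.152, 0.274], 0.61), ([0.436, -0.291, -0.002], 0.22)]
top camera_stand [([0.708, 0.138, -0.002], 0.65), ([0.436, -0.291, -0.003], 0.62)]
0.9
```

View pics/scene0.png

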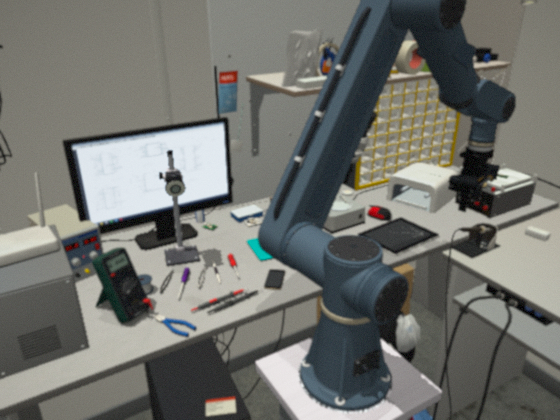

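View pics/top0.png

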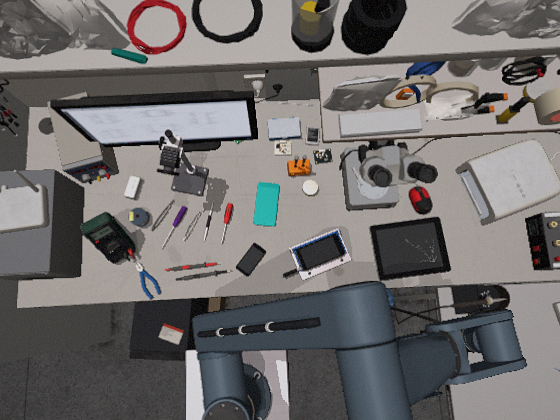

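The scene picture shows the inspection camera at about (175,187). In the top view the cradle with the phone is at (320,253), its bar at (291,272), and the camera at (172,150). The turquoise phone (267,203) and the small dark phone (250,260) are look-alikes. Bar and hinge agree with a cradle yaw of about 20°.

```bash
cat > h.py <<'E'
import numpy as np, cv2
from scipy.spatial.transform import Rotation as Ro
from rig import get_obs, vision, nets, hand_in
def cal(c):
    k=vision.calibration(c); return np.array(k['K']),float(k['k1']),np.array(k['R']),np.array(k['t'])
def proj(X,c,k=None):
    K,k1,R,t=k or cal(c); P=np.atleast_2d(X)@R.T+t; s=P[:,:2]/P[:,2:]
    s=s*(1+k1*(s**2).sum(1,keepdims=True)); return s@K[:2,:2].T+K[:2,2]
def ray(uv,c,k=None):
    K,k1,R,t=k or cal(c)
    s=cv2.undistortPoints(np.array(uv,float).reshape(-1,1,2),K,np.array([k1,0,0,0.])).reshape(-1,2)
    d=np.c_[s,np.ones(len(s))]@R; return -R.T@t, d/np.linalg.norm(d,axis=1,keepdims=True)
def plane(uv,c,z,k=None):
    o,d=ray(uv,c,k); return o+d*((z-o[2])/d[:,2:])
def tool():
    o=get_obs(); return np.array(o['position']),Ro.from_quat(o['tool_rot']).as_matrix()
E
python3 - <<'E'
from h import *
p,T=tool(); K,k1,R,t=cal('wrist'); C=-R.T@t
print(K,k1); print('cam in tool',T.T@(C-p)); print('cam axes in tool\n',(R@T)); print('T',T)
print(plane([(345,140),(400,205),(375,180),(420,200),(380,250),(310,187)],'top',0.0))
print(-cal('top')[2].T@cal('top')[3])
E
```

```text
[[292.28076441   0.         282.52613202]
 [  0.         292.28076441 208.68610645]
 [  0.           0.           1.        ]] 0.005806087488293234
cam in tool [ 0.08096617 -0.0009534  -0.1618939 ]
cam axes in tool
 [[-9.95083053e-04  9.99999505e-01 -2.66282498e-05]
 [-9.56178185e-01 -9.59273503e-04 -2.92783808e-01]
 [-2.92783689e-01 -2.65882854e-04  9.56178666e-01]]
T [[ 9.57728772e-01  2.87672728e-01  1.64271880e-05]
 [ 2.87672727e-01 -9.57728772e-01  3.14475636e-05]
 [ 2.47793970e-05 -2.53925825e-05 -9.99999999e-01]]
[[ 0.82813411 -0.40495778  0.        ]
 [ 0.58615244 -0.57292123  0.        ]
 [ 0.67817018 -0.49647213  0.        ]
 [ 0.60011099 -0.64242405  0.        ]
 [ 0.43657042 -0.49036674  0.        ]
 [ 0.6646411  -0.27143909  0.        ]]
[ 0.26975153 -0.13689879  1.56578418]
```

Call:
apply_moves:
  series:
    - {"offset":[25,24,5],"rot":[0,0,93]}
    - {"offset":[25,24,5],"rot":[0,0,93]}
    - {"offset":[25,24,5],"rot":[0,0,93]}
    - {"offset":[25,24,5],"rot":[0,0,93]}
    - {"offset":[25,24,5],"rot":[0,0,93]}
    - {"offset":[25,24,5],"rot":[0,0,93]}
    - {"offset":[25,24,5],"rot":[0,0,93]}
    - {"offset":[25,24,5],"rot":[0,0,93]}
    - {"offset":[25,24,5],"rot":[0,0,93]}
    - {"offset":[25,24,5],"rot":[0,0,93]}
    - {"offset":[25,24,5],"rot":[0,0,93]}
    - {"offset":[25,24,5],"rot":[0,0,93]}
    - {"offset":[25,24,5],"rot":[0,0,93]}

```text
time: 2.2
position: [0.4298, -0.3585, 0.2721]
tool_rot: [0.577, 0.817, 0.0, 0.0]
ft_force: [0.2, 0.6, -0.9]
grip_width: 0.0872
grip_force: 0.0
```

```bash
python3 - <<'E'
from h import *
k=cal('wrist'); im=vision.camera('wrist'); cv2.imwrite('pics/w1.png',im[:,:,::-1]); np.savez('w1.npz',K=k[0],k1=k[1],R=k[2],t=k[3])
print(tool())
for q in ['cradle','hinge','bar','notch','screen','phone']:
    r=nets.spot_point('wrist',q)
    print(q,[(np.round(d['centre'],4).tolist(),round(d['conf'],2), np.round(proj(d['centre'],'wrist')).tolist()) for d in r[:3]])
E
```

```text
(array([ 0.42981833, -0.35858833,  0.27209875]), array([[-3.35242365e-01,  9.42131916e-01,  9.68606331e-05],
       [ 9.42131914e-01,  3.35242373e-01, -8.83570688e-05],
       [-1.15715803e-04,  6.16344609e-05, -9.99999991e-01]]))
cradle []
hinge [([0.4756, -0.2757, 0.0162], 0.67, [[334.0, 133.0]])]
bar [([0.3733, -0.1862, 0.0301], 0.9, [[286.0, 34.0]])]
notch []
screen [([0.4341, -0.2849, 0.0248], 0.96, [[304.0, 130.0]]), ([0.611, -0.1208, 0.0038], 0.64, [[472.0, 54.0]])]
phone [([0.4371, -0.285, 0.0218], 0.98, [[306.0, 131.0]]), ([0.6158, -0.1194, -0.0008], 0.85, [[474.0, 55.0]])]
```

View pics/w1.png

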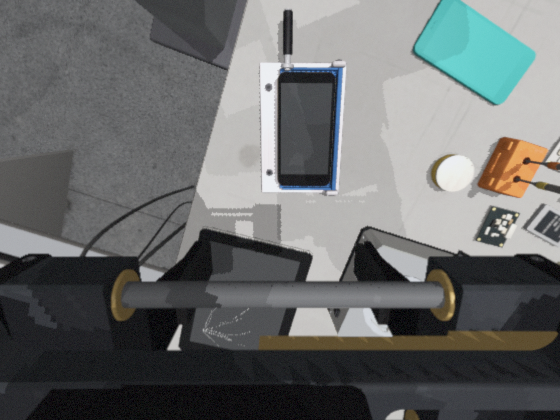

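The wrist picture shows the black bar at (287,35), the phone at (307,128) in the blue bed on the white base plate, and the hinge side at right near x≈340. The view is clear.

```bash
python3 - <<'E'
from h import *
im=cv2.imread('pics/w1.png'); d=np.load('w1.npz'); k=(d['K'],float(d['k1']),d['R'],d['t'])
g=im.max(2)
def blob(mask,x0,y0,x1,y1,z):
    m=np.zeros_like(mask); m[y0:y1,x0:x1]=mask[y0:y1,x0:x1]
    n,l,s,c=cv2.connectedComponentsWithStats(m.astype(np.uint8)); i=1+s[1:,4].argmax()
    yx=np.argwhere(l==i); P=plane(yx[:,::-1],'w',z,k)[:,:2]
    r=cv2.minAreaRect((P*1000).astype(np.float32)); 
    v=np.linalg.eigh(np.cov(P.T))[1][:,1]; v=v*np.sign(v[1])
    print(s[i],'ctr',np.round(r[0],1),'size',np.round(r[1],1),'ang',round(r[2],2),'pca yaw of y-axis -90:',np.degrees(np.arctan2(-v[0],v[1])))
blob(g<75,270,65,342,192,0.026)   # phone
blob(g<60,278,4,300,52,0.028)   # bar sleeve
hsv=cv2.cvtColor(im,cv2.COLOR_BGR2HSV)
ok=~((hsv[...,1]<25)&(g>130)&(g<215))
blob(((g>215)|(hsv[...,1]>90)|(g<90)),255,58,350,200,0.010)
np.savetxt('/tmp/a',g[100:101,250:355],fmt='%d'); print(open('/tmp/a').read())
print(plane([(259.5,100),(345.5,100),(261,150),(343,150)],'w',0.008,k))
c=cv2.resize(im[0:205,240:360],None,fx=2.9,fy=2.9,interpolation=cv2.INTER_CUBIC); cv2.imwrite('pics/w1c.png',c)
E
```

```text
[ 278   72   60  114 2960] ctr [ 438. -286.] size [ 75.7 147.2] ang 19.25 pca yaw of y-axis -90: 21.3138381384638
[283  11   9  41 277] ctr [ 373.7 -183. ] size [10. 43.] ang 19.54 pca yaw of y-axis -90: 18.909636143063913
[ 260   62   86  130 9379] ctr [ 432.6 -287.1] size [113.4 173.9] ang 19.4 pca yaw of y-axis -90: 19.852545853511536
199 200 200 200 200 202 202 200 202 198 191 237 242 243 242 243 242 241 242 242 242 242 242 238 199 182 179 137 59 32 39 77 82 84 84 84 82 84 82 87 83 82 83 84 83 86 83 86 83 92 89 82 79 78 79 78 83 80 78 82 81 76 78 82 79 80 82 79 78 79 79 80 79 82 82 82 79 77 79 78 79 56 36 36 63 39 85 165 185 189 191 231 240 236 191 181 183 184 181 182 182 182 181 182 181

[[ 0.36463025 -0.26837285  0.008     ]
 [ 0.47546049 -0.22914895  0.008     ]
 [ 0.38766549 -0.33162855  0.008     ]
 [ 0.49858038 -0.29233955  0.008     ]]
```

View pics/w1c.png

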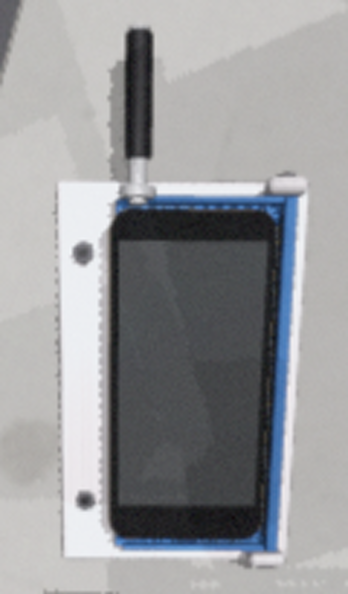

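Bar, hinge and base plate agree (yaw ≈19.4°, bar at (0.3737,−0.183)). Moving above the bar and down.

Call:
apply_moves:
  series:
    - {"offset":[-5.8,18,-12],"rot":[0,0,0]}
    - {"offset":[-5.8,18,-12],"rot":[0,0,0]}
    - {"offset":[-5.8,18,-12],"rot":[0,0,0]}
    - {"offset":[-5.8,18,-12],"rot":[0,0,0]}
    - {"offset":[-5.8,18,-12],"rot":[0,0,0]}
    - {"offset":[-5.8,18,-12],"rot":[0,0,0]}
    - {"offset":[-5.8,18,-15],"rot":[0,0,0]}
    - {"offset":[-5.8,18,-18],"rot":[0,0,0]}
    - {"offset":[-5.8,18,-21],"rot":[0,0,0]}
    - {"offset":[-5.8,18,-23],"rot":[0,0,0]}
    - {"offset":[-5.8,18,-24.3],"rot":[0,0,0]}
    - {"offset":[-5.8,18,-24.3],"rot":[0,0,0]}
    - {"offset":[-5.8,18,-24.3],"rot":[0,0,0]}
  hand: 0.45

```text
time: 3.85
position: [0.3731, -0.1802, 0.0293]
tool_rot: [0.576, 0.818, -0.0, 0.001]
ft_force: [-0.4, -0.1, -0.5]
grip_width: 0.0389
grip_force: 0.0
```

```bash
python3 - <<'E'
from h import *
im=vision.camera('wrist'); cv2.imwrite('pics/w2.png',im[:,:,::-1])
p,T=tool(); print(p,T[:,1],get_obs()['ft_force'],proj(p+T[:,2]*.003,'wrist'))
print([(d['centre'],d['conf'],proj(d['centre'],'wrist')) for d in nets.spot_point('wrist','bar')])
E
```

```text
[ 0.3730554  -0.18002726  0.02962224] [0.94150818 0.33698758 0.00131072] [-0.17424774 -0.00106523  0.54208847] [[281.85849522 256.45870044]]
[([0.3737, -0.1834, 0.0283], 0.63, array([[281.08176715, 262.89354206]]))]
```

View pics/w2.png

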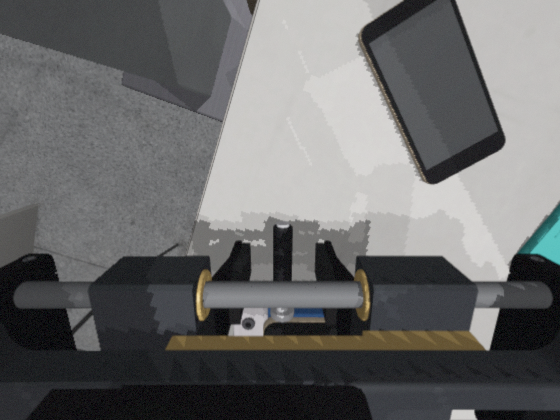

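The sleeve is centred between the fingers at (283,250). Close, and compute the arc.

Call:
apply_moves:
  series:
    - {"offset":[0,0,0],"rot":[0,0,0]}
    - {"offset":[0,0,0],"rot":[0,0,0]}
    - {"offset":[0,0,0],"rot":[0,0,0]}
    - {"offset":[0,0,0],"rot":[0,0,0]}
    - {"offset":[0,0,0],"rot":[0,0,0]}
  hand: 0
  newtons: 25

```text
time: 4.45
position: [0.3722, -0.1786, 0.0292]
tool_rot: [0.576, 0.818, 0.0, 0.0]
ft_force: [2.5, 3.3, 1.9]
grip_width: 0.007
grip_force: 16.9
```

```bash
python3 - <<'E'
import numpy as np
c,s=np.cos(np.radians(19.5)),np.sin(np.radians(19.5))
for th in list(range(5,80,5))+[80,82,84]:
    a=np.radians(173-th); b=np.radians(173)
    dx=6.6*(np.cos(a)-np.cos(b)); dz=6.6*(np.sin(a)-np.sin(b)); print(th,np.round([dx*c,dx*s,dz],2).tolist())
E
```

```text
5 [0.09, 0.03, 0.57]
10 [0.23, 0.08, 1.13]
15 [0.41, 0.14, 1.67]
20 [0.63, 0.22, 2.19]
25 [0.9, 0.32, 2.69]
30 [1.21, 0.43, 3.17]
35 [1.55, 0.55, 3.61]
40 [1.93, 0.68, 4.02]
45 [2.34, 0.83, 4.4]
50 [2.79, 0.99, 4.73]
55 [3.25, 1.15, 5.02]
60 [3.74, 1.33, 5.27]
65 [4.25, 1.51, 5.47]
70 [4.78, 1.69, 5.63]
75 [5.31, 1.88, 5.73]
80 [5.85, 2.07, 5.79]
82 [6.07, 2.15, 5.79]
84 [6.28, 2.23, 5.79]
```

Call:
apply_moves:
  series:
    - {"offset":[0,0,0],"rot":[0,0,0]}
    - {"offset":[0,0,0],"rot":[0,0,0]}

```text
time: 4.65
position: [0.3723, -0.1786, 0.0298]
tool_rot: [0.576, 0.818, 0.0, 0.001]
ft_force: [1.4, 2.5, 15.4]
grip_width: 0.0048
grip_force: 18.6
```

```bash
python3 - <<'E'
from h import *
im=vision.camera('wrist'); c=im[220:330,200:370]; cv2.imwrite('pics/w3.png',cv2.resize(c,None,fx=3.5,fy=3.5)[:,:,::-1])
print(get_obs())
E
```

```text
{'time': 4.7, 'q': array([-7.19685201e-01,  6.51024881e-01,  2.10684674e+00,  6.99966816e-04,
        3.81891601e-01, -1.06423306e+00]), 'joint_velocities': array([-0.00021998, -0.01285941,  0.00082864, -0.00203966,  0.00733375,
        0.00050054]), 'joint_torque': array([-9.02678892e-01, -2.63891494e+01, -2.04472952e+00, -2.50239484e-01,
       -1.96695020e-01, -2.16982537e-02]), 'position': array([ 0.37231522, -0.17862851,  0.03004004]), 'tool_rot': array([5.75690673e-01, 8.17667044e-01, 3.26972909e-05, 9.23432836e-04]), 'ft_force': array([ 0.4822717 ,  2.64086891, 20.96311245]), 'moment': array([ 0.37754407, -0.25258016, -0.02179908]), 'grip_force': 19.04975563287735, 'grip_width': 0.0035689473406414715}
```

View pics/w3.png

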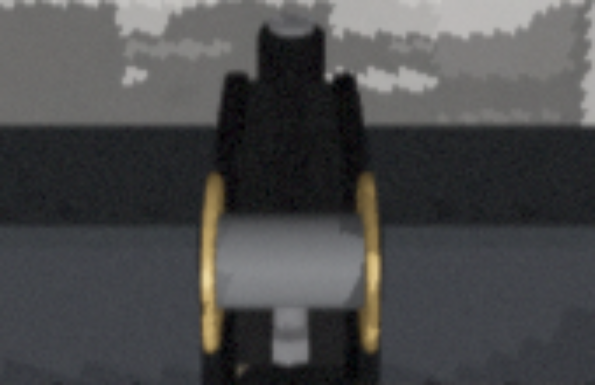

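Call:
apply_moves:
  series:
    - {"offset":[0,0,0],"rot":[0,0,0]}
    - {"offset":[0,0,0],"rot":[0,0,0]}
    - {"offset":[0,0,0],"rot":[0,0,0]}
  hand: 0.3

```text
time: 5.0
position: [0.3718, -0.1785, 0.0291]
tool_rot: [0.576, 0.818, -0.0, -0.0]
ft_force: [-0.6, -0.5, -0.3]
grip_width: 0.0199
grip_force: 0.0
```

```bash
python3 - <<'E'
from h import *
im=vision.camera('wrist'); p,T=tool(); o=get_obs(); print(p,o['ft_force'],o['grip_width'])
for q in ['bar','hinge']: print([(d['centre'],d['conf'],np.round(proj(d['centre'],'wrist'))) for d in nets.spot_point('wrist',q)])
vision.camera('top')
for q in ['bar','hinge']: print([(d['centre'],d['conf']) for d in nets.spot_point('top',q)])
# reproject model bar ends (sleeve +/-24mm) z=.026 in wrist
y=np.array([-.332,.943,0]); b=np.array([.3737,-.183,.026])
print(proj([b-y*.024,b,b+y*.024],'wrist'))
c=im[180:330,180:380]; cv2.imwrite('pics/w4.png',cv2.resize(c,None,fx=3.5,fy=3.5)[:,:,::-1])
E
```

```text
[ 0.37174322 -0.1784993   0.02897496] [ 0.30449412 -1.02865322  0.55277096] 0.022592777785256483
[([0.3742, -0.1829, 0.0305], 0.77, array([[283., 267.]]))]
[]
[]
[([0.4795, -0.2725, 0.016], 0.89)]
[[282.25838871 297.11632117]
 [282.42558842 263.74304006]
 [282.60597743 227.74308254]]
```

View pics/w4.png

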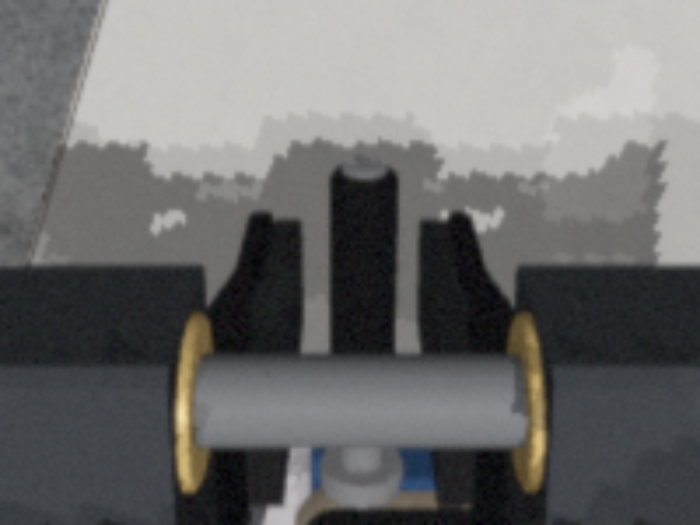

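Call:
apply_moves:
  series:
    - {"offset":[0,0,0],"rot":[0,0,0]}
    - {"offset":[0,0,0],"rot":[0,0,0]}
    - {"offset":[0,0,0],"rot":[0,0,0]}
    - {"offset":[0,0,0],"rot":[0,0,0]}
  hand: 0.11
  newtons: 20

```text
time: 5.7
position: [0.3719, -0.1786, 0.0291]
tool_rot: [0.576, 0.818, 0.0, 0.0]
ft_force: [1.0, 1.1, -0.5]
grip_width: 0.0104
grip_force: 0.3
```

Call:
apply_moves:
  series:
    - {"offset":[0,0,0],"rot":[0,0,0]}
    - {"offset":[0,0,0],"rot":[0,0,0]}
    - {"offset":[0.09,0.03,0.57],"rot":[0,0,0]}
    - {"offset":[0.23,0.08,1.13],"rot":[0,0,0]}
    - {"offset":[0.41,0.14,1.67],"rot":[0,0,0]}
  hand: 0.085

```text
time: 6.2
position: [0.3758, -0.1771, 0.0463]
tool_rot: [0.576, 0.818, -0.0, -0.0]
ft_force: [-1.2, 0.8, 0.1]
grip_width: 0.0074
grip_force: 0.0
```

```bash
python3 - <<'E'
from h import *
im=vision.camera('wrist'); p,T=tool(); print(p)
print([(d['centre'],d['conf'],np.round(proj(d['centre'],'wrist'))) for d in nets.spot_point('wrist','bar')])
y=np.array([-.332,.943,0]); b=np.array([.3737,-.183,.026]); b2=b+[.0041,.0014,.0167]
print('flat end',proj(b+y*.024,'wrist'),'raised end',proj(b2+y*.024,'wrist'))
c=im[180:330,180:380]; cv2.imwrite('pics/w5.png',cv2.resize(c,None,fx=3.5,fy=3.5)[:,:,::-1])
E
```

```text
[ 0.37652236 -0.17739021  0.04697109]
[([0.3777, -0.1825, 0.0293], 0.76, array([[281., 254.]]))]
flat end [[275.23423972 217.17590864]] raised end [[281.74415559 226.15411792]]
```

View pics/w5.png

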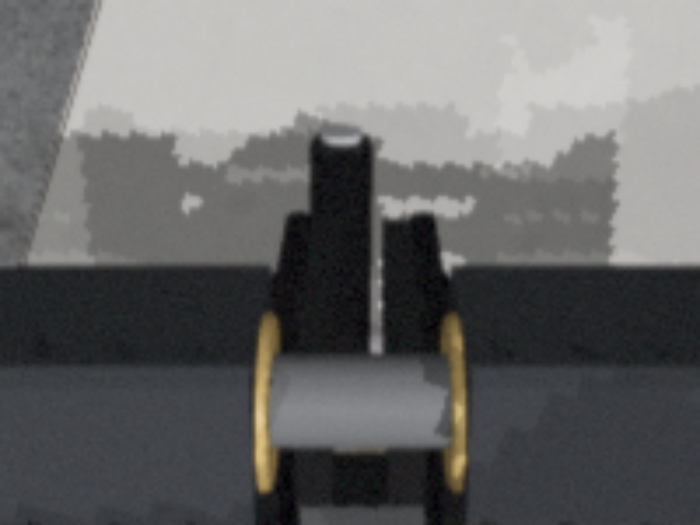

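The bar end at (277,219) matches the flat position, so the grip slipped off. I'll regrip a little deeper.

Call:
apply_moves:
  series:
    - {"offset":[-0.38,-0.14,0],"rot":[0,0,0]}
    - {"offset":[-0.38,-0.14,0],"rot":[0,0,0]}
    - {"offset":[-0.38,-0.14,0],"rot":[0,0,0]}
    - {"offset":[-0.38,-0.14,-1],"rot":[0,0,0]}
    - {"offset":[-0.38,-0.14,-2.05],"rot":[0,0,0]}
    - {"offset":[-0.38,-0.14,-2.05],"rot":[0,0,0]}
  hand: 0.35

```text
time: 6.9
position: [0.3714, -0.178, 0.0237]
tool_rot: [0.576, 0.818, 0.0, -0.002]
ft_force: [-1.1, 0.7, -1.0]
grip_width: 0.0303
grip_force: 0.0
```

Call:
apply_moves:
  series:
    - {"offset":[0,0,0],"rot":[0,0,0]}
    - {"offset":[0,0,0],"rot":[0,0,0]}
    - {"offset":[0,0,0],"rot":[0,0,0]}
    - {"offset":[0,0,0],"rot":[0,0,0]}
    - {"offset":[0,0,0],"rot":[0,0,0]}
  hand: 0.1
  newtons: 25

```text
time: 7.4
position: [0.3723, -0.1786, 0.0255]
tool_rot: [0.576, 0.818, 0.0, 0.0]
ft_force: [1.2, 1.1, 0.8]
grip_width: 0.0109
grip_force: 25.0
```

Now it is solid (25 N at 10.9 mm). Start the arc.

Call:
apply_moves:
  series:
    - {"offset":[0,0,0],"rot":[0,0,0]}
    - {"offset":[0.09,0.03,0.57],"rot":[0,0,0]}
    - {"offset":[0.23,0.08,1.13],"rot":[0,0,0]}
    - {"offset":[0.41,0.14,1.67],"rot":[0,0,0]}
    - {"offset":[0.41,0.14,1.67],"rot":[0,0,0]}
  hand: 0
  newtons: 30

```text
time: 7.9
position: [0.3762, -0.1772, 0.0427]
tool_rot: [0.575, 0.818, -0.0, 0.0]
ft_force: [-2.1, -1.1, 1.3]
grip_width: 0.0097
grip_force: 29.7
```

Call:
apply_moves:
  series:
    - {"offset":[0.22,0.08,0.52],"rot":[0,0,0]}
    - {"offset":[0.49,0.18,1.02],"rot":[0,0,0]}
    - {"offset":[0.8,0.29,1.5],"rot":[0,0,0]}
    - {"offset":[1.14,0.41,1.94],"rot":[0,0,0]}
    - {"offset":[1.52,0.54,2.35],"rot":[0,0,0]}
    - {"offset":[1.93,0.69,2.73],"rot":[0,0,0]}
    - {"offset":[1.93,0.69,2.73],"rot":[0,0,0]}

```text
time: 8.6
position: [0.394, -0.1708, 0.0707]
tool_rot: [0.574, 0.819, -0.001, -0.001]
ft_force: [-8.9, -6.4, 10.9]
grip_width: 0.007
grip_force: 26.7
```

```bash
python3 - <<'E'
from h import *
im=vision.camera('wrist'); cv2.imwrite('pics/w6.png',im[:,:,::-1]); p,T=tool(); print(p,get_obs()['grip_width'],get_obs()['ft_force'])
print([(d['centre'],d['conf'],np.round(proj(d['centre'],'wrist'))) for d in nets.spot_point('wrist','bar')])
y=np.array([-.332,.943,0]);xx=np.array([.943,.332,0]); h0=np.array([.4326,-.287,0])+xx*.045+[0,0,.018]
for th in range(0,60,5):
    a=np.radians(173-th); e=h0+y*.142+.066*(xx*np.cos(a)+np.array([0,0,np.sin(a)])); print(th,np.round(e,4),proj(e,'wrist').round(1))
vision.camera('top'); cv2.imwrite('pics/t6.png',vision.camera('top')[:,:,::-1])
for q in ['bar','notch','screen']: print(q,[(d['centre'],d['conf']) for d in nets.spot_point('top',q)])
g=im[200:260,255:310].max(2); print(g[::2,::2])
E
```

```text
[ 0.3940291  -0.1707654   0.07069922] 0.006576692691536383 [-9.01523791 -6.19772063 12.44858744]
[([0.401, -0.1739, 0.0718], 0.62, array([[291., 267.]]))]
0 [ 0.3661 -0.1599  0.026 ] [[251.6 206.9]]
5 [ 0.367  -0.1596  0.0317] [[252.  209.1]]
10 [ 0.3684 -0.1591  0.0373] [[253.3 211.5]]
15 [ 0.3702 -0.1585  0.0427] [[255.3 213.9]]
20 [ 0.3724 -0.1577  0.048 ] [[258.2 216.4]]
25 [ 0.3751 -0.1567  0.053 ] [[261.9 218.8]]
30 [ 0.3782 -0.1557  0.0577] [[266.5 221.3]]
35 [ 0.3816 -0.1544  0.0622] [[272.  223.8]]
40 [ 0.3854 -0.1531  0.0663] [[278.4 226.1]]
45 [ 0.3896 -0.1516  0.07  ] [[285.7 228.4]]
50 [ 0.394  -0.1501  0.0734] [[293.7 230.5]]
55 [ 0.3987 -0.1484  0.0763] [[302.6 232.4]]
bar []
notch []
screen [([0.6103, -0.1162, 0.0062], 0.69), ([0.4564, -0.2816, 0.052], 0.61), ([0.6602, -0.2711, 0.0009], 0.43)]
[[191 190 192 192 194 191 191 191 193 192 193 194 193 192 191 192 192 192
  193 192 193 192 193 192 192 191 193 191]
 [193 191 193 192 191 191 191 193 192 192 192 194 193 192 194 191 193 191
  192 190 192 192 190 191 192 192 191 192]
 [193 191 192 193 192 192 191 192 191 190 194
[... 2531 characters left out ...]
120 122 121  52  20  24  24  23  26  24  25  24  22  26  26  10  24  27
   19  18  23  19  17  16  19 112 121 119]
 [120 124 124  43  17  18  25  33  28  23  28  19  25  20  21  22  24  24
   28  28  27  18  19  17  18  99 121 119]
 [122 123 118  30  17  22  17  26  24  22  28  27  27  21  18  23  20  23
   22  25  26  18  19  18  15  75 121 119]
 [119 118 117  22  12  13  12  21  27  25  21  19  25  23  16  24  17  17
   26  26  21  13  13  23  18  41 119 118]
 [ 55  58  93   9  11   9  11  24  19  25  23  20  27  18  28  25  23  29
   27  25  18  30  15  14  15  33  98  53]
 [ 41  37  36  21  20  17  20  26  26  18  21  20  20  23  23  18  22  21
   23  24  22  29   1   8  20  21  38  36]]
```

The bar end at (282,229) shows the bed at about 43°, so it follows, but the pads are squeezing off the round sleeve. From here the motion is mostly forward, so I'll cage the bar loosely and push.

Call:
apply_moves:
  series:
    - {"offset":[0,0,0],"rot":[0,0,0]}
    - {"offset":[0,0,-0.6],"rot":[0,0,0]}
    - {"offset":[0,0,-0.6],"rot":[0,0,0]}
    - {"offset":[0.47,0.17,-0.3],"rot":[0,0,0]}
    - {"offset":[0.9,0.3,-0.1],"rot":[0,0,0]}
    - {"offset":[1.38,0.49,0],"rot":[0,0,0]}
    - {"offset":[1.9,0.66,0.3],"rot":[0,0,0]}
    - {"offset":[2.38,0.85,0.5],"rot":[0,0,0]}
    - {"offset":[2.9,1.02,0.6],"rot":[0,0,0]}
    - {"offset":[3.44,1.22,0.7],"rot":[0,0,0]}
    - {"offset":[3.44,1.22,0.7],"rot":[0,0,0]}
  hand: 0.2

```text
time: 10.05
position: [0.4247, -0.1591, 0.0829]
tool_rot: [0.573, 0.82, -0.004, -0.003]
ft_force: [-24.4, -8.0, 72.6]
grip_width: 0.018
grip_force: 31.3
```

```bash
cat > bar.py <<'E'
from h import *
im=vision.camera('wrist'); p,T=tool(); print(p,get_obs()['grip_width'],get_obs()['ft_force'])
y=np.array([-.332,.943,0]);xx=np.array([.943,.332,0]); h0=np.array([.4326,-.287,0])+xx*.045+[0,0,.018]
for th in range(40,86,5):
    a=np.radians(173-th); e=h0+y*.142+.066*(xx*np.cos(a)+np.array([0,0,np.sin(a)])); print(th,proj(e,'wrist').round(1))
g=im[210:250,250:310].max(2); print('\n'.join(''.join('%4d'%v for v in r[::2]) for r in g[::2]))
for q in ['bar','screen','notch','phone']: print(q,[(np.round(d['centre'],4),d['conf'],np.round(proj(d['centre'],'wrist'))) for d in nets.spot_point('wrist',q)])
E
python3 bar.py
```

```text
[ 0.42481115 -0.15903347  0.08301892] 0.017762735630996163 [-23.59911232  -8.48740779  71.92841094]
40 [[228.1 220. ]]
45 [[233.9 222. ]]
50 [[240.5 223.9]]
55 [[247.9 225.6]]
60 [[255.9 227.2]]
65 [[264.6 228.5]]
70 [[273.7 229.5]]
75 [[283.2 230.3]]
80 [[293.  230.8]]
85 [[302.7 231. ]]
 188 178 190 191 190 187 190 190 189 189 188 187 188 187 172 168 169 170 169 167 169 169 170 168 169 169 168 168 168 169
 177 174 170 176 188 174 173 176 188 175 172 176 171 171 170 168 169 166 171 168 169 168 168 167 167 167 166 167 168 170
 170 137 135 162 127 129 110 108 129 157 108 125 131 116 125 132 162 114 164 170 170 170 167 170 167 167 167 168 169 169
 108 105 103 107 105 104 103 103 104 104 101 104 105 106 100 103 108 120 169 167 169 169 170 168 168 166 167 167 168 170
 103 102 104 104 104 104 104 100 103 106 103 105 102 104 105 102 101 119 164 169 169 169 168 168 169 166 169 171 171 169
 104 104 108 103 106 123 107 105 105 122 107 119 121 105 103 105 103 100 159 171 134 162 167 169 165 164 134 133 165 168
 107 103 103 103 105 109 126 128 125 125 125 126 129 126 107 101 105 104 103 124 109
[... 1340 characters left out ...]
175  64  19  31  24  17  12
 120  45  23  26  18  20  30  26  26  19  19  17  27  23  28  16  91 118 174 179 180 181 180 177  63  28  27  28  16  19
 116  27  10  16  18  25  21  25  16  23  24  26  28  18  16  18  90 134 180 180 179 179 180 177  68  17  24  21  16   3
bar [(array([ 0.4202, -0.1689,  0.0871]), 0.79, array([[269., 273.]]))]
screen [(array([ 0.4274, -0.0567,  0.0051]), 0.81, array([[331., 100.]])), (array([ 0.6091, -0.1219,  0.0079]), 0.73, array([[495., 250.]])), (array([ 0.5539,  0.0181, -0.0008]), 0.62, array([[524.,  62.]]))]
notch []
phone [(array([ 0.4248, -0.059 , -0.0014]), 0.93, array([[326., 103.]])), (array([ 0.6151, -0.1239, -0.0012]), 0.91, array([[492., 249.]]))]
```

```bash
python3 - <<'E'
from h import *
o=get_obs(); p,T=tool(); print(o['position'],o['ft_force'],o['moment'],o['grip_force'],o['grip_width']); F=T.T@o['ft_force'];M=T.T@o['moment'];print('tool frame F',F,'M',M)
im=vision.camera('wrist'); a=cv2.resize(im[190:400,150:430],None,fx=2.2,fy=2.2); cv2.imwrite('pics/w7.png',a[:,:,::-1])
im=vision.camera('top'); b=cv2.resize(im[200:310,250:400],None,fx=4,fy=4); 
c=np.zeros((462+0,616,3),np.uint8); c[:a.shape[0]]=a; 
d=vision.camera('scene'); e=cv2.resize(d[180:280,330:460],None,fx=1,fy=1)
cv2.imwrite('pics/mix7.png',np.hstack([cv2.resize(a,(440,330)),cv2.resize(b,(360,330))])[:,:,::-1])
E
```

```text
[ 0.42511996 -0.1589694   0.08315629] [-23.14225916  -7.79603608  72.01473659] [-1.64045086  4.87133684 -0.05282974] 29.14108876604587 0.017824327331433656
tool frame F [  0.56747292 -24.97608335 -71.8215696 ] M [5.13848362 0.13227953 0.04775758]
```

View pics/mix7.png

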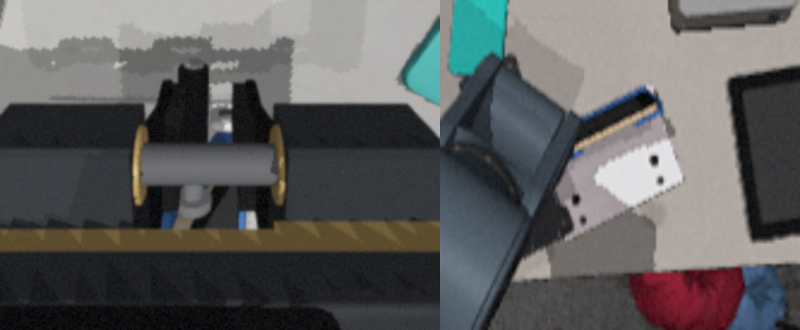

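The wrist crop shows the bar touching the robot-side finger at (190,70) and the top crop shows the bed nearly up. The high vertical force comes from my path being below the arc, so raise first, then finish pushing gently.

Call:
apply_moves:
  series:
    - {"offset":[0,0,0.3],"rot":[0,0,0]}
    - {"offset":[0,0,0.6],"rot":[0,0,0]}
    - {"offset":[0,0,0.8],"rot":[0,0,0]}
    - {"offset":[0,0,0.8],"rot":[0,0,0]}

```text
time: 10.85
position: [0.4288, -0.1581, 0.0864]
tool_rot: [0.575, 0.818, -0.001, 0.0]
ft_force: [-5.6, -2.4, 13.8]
grip_width: 0.0174
grip_force: 6.9
```

Call:
apply_moves:
  series:
    - {"offset":[0.1,0,0.3],"rot":[0,0,0]}
    - {"offset":[0.3,0.1,0.5],"rot":[0,0,0]}
    - {"offset":[0.6,0.2,0.5],"rot":[0,0,0]}
    - {"offset":[0.6,0.2,0.5],"rot":[0,0,0]}

```text
time: 11.25
position: [0.437, -0.156, 0.0894]
tool_rot: [0.576, 0.818, 0.0, 0.001]
ft_force: [1.7, 0.1, 3.0]
grip_width: 0.0175
grip_force: 1.3
```

```bash
python3 bar.py
```

```text
[ 0.43694217 -0.15596567  0.08938658] 0.017520317595694324 [1.08171511 1.17318124 3.00398349]
40 [[210.5 215.6]]
45 [[215.9 217.4]]
50 [[222.  219.1]]
55 [[229.  220.7]]
60 [[236.6 222. ]]
65 [[244.8 223.1]]
70 [[253.5 224. ]]
75 [[262.6 224.7]]
80 [[272. 225.]]
85 [[281.4 225.1]]
 168 170 181 180 170 171 180 171 171 182 183 171 180 182 171 164 163 163 163 165 166 164 166 163 164 165 164 163 165 164
 168 163 167 167 159 162 163 164 162 165 142 159 165 161 158 160 165 163 164 165 166 164 165 163 165 164 166 166 162 166
 124 101 123 124 107 105 128 128 105 122 102 102 119 121 101 113 166 163 165 165 165 164 163 165 164 167 166 166 164 165
  98 102 100  99 101  96  98 100  98 101  97 100 100 104  97 151 163 165 166 163 164 164 165 165 163 165 166 163 165 163
 103  97  98  98 100  99 100 116 100 100 105 107 104 120 102 122 161 165 166 166 164 165 165 165 163 164 165 164 162 166
 106 101  99  98  98  99 120 122 121 121 125 124 125 123 103 109 159 161 126 157 128 119 130 157 125 129 161 131 125 158
 101 101  97  99  99 101 107 111  99 105 105 100 107 105 122 102 102 119 101 103 100 100 101
[... 1331 characters left out ...]
 109  35  15  27  26  16  22
 114  59  17  16  20  19  20  24  23  21  16 102 104 102 104 115 166 175 170 176 173 176 146 113  31  16  27  28  21  19
 108  34  12  13   8  26  17  23  22  22  16  96  98 100  99 156 162 165 165 172 168 169 175 124  34  21  20  26  20  10
bar [(array([ 0.4288, -0.1647,  0.0879]), 0.86, array([[265., 266.]]))]
screen [(array([ 0.429 , -0.0596,  0.004 ]), 0.97, array([[313., 103.]])), (array([ 0.6144, -0.1209,  0.0106]), 0.94, array([[483., 246.]])), (array([ 0.4737, -0.2748,  0.0165]), 0.41, array([[277., 340.]]))]
notch []
phone [(array([ 0.6141, -0.1235,  0.0014]), 0.9, array([[475., 244.]])), (array([ 0.4264, -0.0597, -0.0027]), 0.67, array([[310., 103.]]))]
```

Bed at about 75°. Push on to the stop.

Call:
apply_moves:
  series:
    - {"offset":[0.2,0.07,0.05],"rot":[0,0,0]}
    - {"offset":[0.45,0.16,0.1],"rot":[0,0,0]}
    - {"offset":[0.65,0.23,0.1],"rot":[0,0,0]}
    - {"offset":[0.65,0.23,0.1],"rot":[0,0,0]}

```text
time: 11.9
position: [0.4425, -0.1537, 0.0901]
tool_rot: [0.575, 0.818, -0.0, -0.0]
ft_force: [0.2, -0.4, -0.6]
grip_width: 0.0177
grip_force: 0.0
```

Call:
apply_moves:
  series:
    - {"offset":[0.2,0.07,0],"rot":[0,0,0]}
    - {"offset":[0.3,0.1,0],"rot":[0,0,0]}
    - {"offset":[0.3,0.1,0],"rot":[0,0,0]}

```text
time: 12.2
position: [0.4456, -0.1527, 0.0902]
tool_rot: [0.576, 0.818, 0.0, 0.0]
ft_force: [0.4, 0.6, 0.1]
grip_width: 0.0172
grip_force: 0.0
```

```bash
python3 bar.py
```

```text
[ 0.44546194 -0.15274341  0.09022977] 0.017305073557311947 [-0.06630277 -0.03648265 -0.41907572]
40 [[197.3 215.5]]
45 [[202.4 217.3]]
50 [[208.3 219. ]]
55 [[215.  220.5]]
60 [[222.4 221.9]]
65 [[230.4 223. ]]
70 [[239.  223.9]]
75 [[247.9 224.5]]
80 [[257.2 224.9]]
85 [[266.6 224.9]]
 168 164 167 170 179 180 168 178 179 169 177 175 166 161 163 162 162 162 162 164 163 162 163 163 162 162 162 163 162 162
 160 162 164 157 162 166 160 161 160 156 157 162 132 158 162 163 161 163 164 163 164 163 164 162 162 162 163 163 164 161
 112 125 151 103 121 154 110 119 122  99 102 119 102 102 124 158 165 161 160 162 162 164 163 164 163 165 162 162 161 163
  98  98 101  97  98  98  96  98  97  98 100  96  97  99  96 153 163 163 161 160 163 162 164 162 162 162 161 161 164 162
  98  95  98  96  96 100 103  99  96 100 100  96  99  97  97 110 162 161 162 161 163 162 163 163 164 163 162 162 162 162
  98  99  97  97  99  99 116 122 119 123 120 103  97 100  98  99 118 128 155 120 127 158 125 123 155 156 120 124 158 126
  99  99  98  97  97  96  97 103 106 119  98 100  99 100  99  94  99 100 100  97  98  9
[... 1270 characters left out ...]
24  26  22  74 104 113 112 113 114 125 173 174 172 175 174 172 157 109  34  20  27  22  25  16
  20  14  20  16  19   9  29  19  18  64 100 100 109 104 112 157 172 175 174 174 175 175 166 119  34  21  22  22  14  13
  15  23  21  21  18  26  13  22  23  66 100  99 101  99 110 106 159 174 172 174 174 173 170 110  25  28  23  25  21   6
bar [(array([ 0.4292, -0.166 ,  0.0857]), 0.77, array([[251., 266.]]))]
screen [(array([ 0.6101, -0.1199,  0.0083]), 0.67, array([[467., 242.]])), (array([ 0.4308, -0.0579,  0.0036]), 0.65, array([[305., 103.]]))]
notch []
phone [(array([ 0.6157, -0.1204,  0.0019]), 0.75, array([[468., 242.]])), (array([ 0.4229, -0.0593, -0.0031]), 0.56, array([[295., 101.]]))]
```

The bar end is still at ~247 px (about 75°), so the finger has ridden up over the bar. I'll go behind the bar with closed fingers, lower down, and push it to the stop.

Call:
apply_moves:
  series:
    - {"offset":[0,0,1.5],"rot":[0,0,0]}
    - {"offset":[-2.5,-0.6,2],"rot":[0,0,0]}
    - {"offset":[-4.9,-1.1,2],"rot":[0,0,0]}
    - {"offset":[-4.9,-1.1,2],"rot":[0,0,0]}
    - {"offset":[-4.9,-1.1,0],"rot":[0,0,0]}
    - {"offset":[-4.9,-1.1,-2.5],"rot":[0,0,0]}
    - {"offset":[-4.9,-1.1,-2.5],"rot":[0,0,0]}
  hand: 0
  newtons: 20

```text
time: 13.15
position: [0.3959, -0.1631, 0.0635]
tool_rot: [0.576, 0.818, 0.0, -0.002]
ft_force: [-0.2, -0.2, 0.2]
grip_width: 0.0002
grip_force: 0.0
```

Call:
apply_moves:
  series:
    - {"offset":[0.4,0.14,0],"rot":[0,0,0]}
    - {"offset":[0.8,0.27,0],"rot":[0,0,0]}
    - {"offset":[1.1,0.39,0],"rot":[0,0,0]}
    - {"offset":[1.1,0.39,0],"rot":[0,0,0]}

```text
time: 13.55
position: [0.4085, -0.1601, 0.066]
tool_rot: [0.575, 0.818, -0.0, 0.001]
ft_force: [0.5, -0.1, -0.0]
grip_width: 0.0005
grip_force: 0.0
```

Call:
apply_moves:
  series:
    - {"offset":[0.3,0.11,0],"rot":[0,0,0]}
    - {"offset":[0.6,0.21,0],"rot":[0,0,0]}
    - {"offset":[0.6,0.21,0],"rot":[0,0,0]}

```text
time: 13.85
position: [0.4132, -0.1574, 0.0654]
tool_rot: [0.576, 0.818, 0.0, -0.0]
ft_force: [-3.0, -1.0, 2.4]
grip_width: 0.0005
grip_force: 1.2
```

```bash
python3 bar.py
```

```text
[ 0.41318585 -0.15739202  0.06529577] 0.0002512006789208008 [-1.63191364 -0.29865932  1.38935502]
40 [[240.3 239. ]]
45 [[246.9 241.5]]
50 [[254.4 243.9]]
55 [[262.8 246. ]]
60 [[271.8 247.9]]
65 [[281.6 249.5]]
70 [[291.8 250.8]]
75 [[302.4 251.7]]
80 [[313.1 252.2]]
85 [[323.8 252.3]]
 186 185 186 185 184 186 186 187 185 185 184 185 186 185 186 185 184 167 166 168 168 169 168 167 166 166 166 166 166 166
 187 186 187 187 185 185 186 186 187 186 185 185 185 186 186 185 173 167 167 164 167 169 168 167 167 165 166 164 167 167
 184 184 171 172 184 184 174 182 184 173 172 184 169 172 181 182 166 167 168 169 168 168 169 170 166 166 165 164 167 166
 123 132 161 110 127 160 161 113 128 160 158 126 130 164 165 166 166 166 168 165 166 167 168 165 166 166 165 166 165 165
 100 106 104 101 102 105 105 104 101 105 103 102 100 102 159 165 166 166 167 170 166 164 163 164 164 166 165 164 165 162
 104 102 105 103 104 104 101  99 103 101 102 102 102 104 121 161 168 167 166 163 166 165 166 165 166 166 167 165 167 165
 104 102 102 103 104 106 104 103 103 104 105 100 107 101 114 164 168 166 161 164 167 1
[... 1215 characters left out ...]
3  15  62  98 102 100 101 101
 100  99 102 101 104 103 101 102 100  12   8  15  16  28  27  27  36  30  17  26  25  14  17  21  54  99 102 103 102  98
 102 101 113 103 101 114 111 102 111  19  14  20  24  21  23  20  45  32  20  19  23  11  10  18  51 107 106 104 104 111
 118 114 114 118 116 116 117 119  98  13   7  13  21  27  21  23  43  28  27  24  25  17   5  11  54 160 160 115 113 110
bar []
screen [(array([ 0.4277, -0.0556,  0.0062]), 0.89, array([[349., 105.]])), (array([ 0.6111, -0.1206,  0.0089]), 0.89, array([[524., 263.]]))]
notch []
phone [(array([ 4.276e-01, -6.170e-02,  1.000e-04]), 0.94, array([[344., 114.]])), (array([ 0.6144, -0.1199,  0.0022]), 0.88, array([[521., 260.]]))]
```

Call:
apply_moves:
  series:
    - {"offset":[0.3,0.11,0],"rot":[0,0,0]}
    - {"offset":[0.55,0.2,0],"rot":[0,0,0]}
    - {"offset":[0.55,0.2,0],"rot":[0,0,0]}

```text
time: 14.4
position: [0.4156, -0.1563, 0.0651]
tool_rot: [0.574, 0.819, -0.002, -0.003]
ft_force: [-13.7, -10.9, 5.7]
grip_width: 0.0003
grip_force: 8.9
```

Call:
apply_moves:
  series:
    - {"offset":[0.2,0.07,0],"rot":[0,0,0]}
    - {"offset":[0.3,0.1,0],"rot":[0,0,0]}
    - {"offset":[0.3,0.1,0],"rot":[0,0,0]}

```text
time: 14.7
position: [0.4158, -0.156, 0.0651]
tool_rot: [0.573, 0.819, -0.004, -0.005]
ft_force: [-23.5, -20.3, 8.4]
grip_width: 0.0006
grip_force: 14.6
```

The force rises to about 31 N with no further travel, so it is at the stop. Retreat and look from above.

Call:
apply_moves:
  series:
    - {"offset":[-2.5,-0.9,0],"rot":[0,0,0]}
    - {"offset":[-2.5,-0.9,0],"rot":[0,0,0]}
    - {"offset":[-2.5,-0.9,5],"rot":[0,0,0]}
    - {"offset":[-2.5,-0.9,10],"rot":[0,0,0]}
    - {"offset":[-2.5,-0.9,15],"rot":[0,0,0]}
    - {"offset":[-1,-5,20],"rot":[0,0,0]}
    - {"offset":[0,-10,20],"rot":[0,0,0]}
    - {"offset":[0.5,-15,20],"rot":[0,0,0]}
    - {"offset":[1,-20.5,20],"rot":[0,0,0]}
    - {"offset":[1,-20.5,20],"rot":[0,0,0]}
    - {"offset":[1,-20.5,20],"rot":[0,0,0]}
  hand: 0.5

```text
time: 15.8
position: [0.4334, -0.3631, 0.2652]
tool_rot: [0.577, 0.817, -0.0, 0.002]
ft_force: [0.3, 1.4, 0.1]
grip_width: 0.0437
grip_force: 0.0
```

```bash
python3 - <<'E'
from h import *
k=cal('wrist'); im=vision.camera('wrist'); cv2.imwrite('pics/w8.png',im[:,:,::-1]); np.savez('w8.npz',K=k[0],k1=k[1],R=k[2],t=k[3]); print(tool()[0])
y=np.array([-.332,.943,0]);xx=np.array([.943,.332,0]);z=np.array([0,0,1.]); o=np.array([.4326,-.287,0]); h0=o+xx*.045+z*.018
for q in ['bar','screen','notch','phone','hinge']: print(q,[(np.round(d['centre'],4),round(d['conf'],2),np.round(proj(d['centre'],'w',k))) for d in nets.spot_point('wrist',q)][:2])
pic=im.copy()
def dot(P,c):
    for a in proj(P,'w',k): cv2.circle(pic,tuple(int(round(v*16)) for v in a),20,c,-1,shift=4)
for th,c in ((75,(255,0,0)),(80,(0,255,0))):
    a=np.radians(173-th); b=h0+.066*(xx*np.cos(a)+z*np.sin(a)); dot([b+y*.142,b+y*.094],c)
    t=np.radians(th); u=-xx*np.cos(t)+z*np.sin(t); n=xx*np.sin(t)+z*np.cos(t)
    dot([h0+u*.079+n*m+y*s for s in(-.075,.075) for m in (0,.008)],c)
c=pic[10:230,230:390]; cv2.imwrite('pics/w8c.png',cv2.resize(c,None,fx=2.7,fy=2.7,interpolation=cv2.INTER_CUBIC)[:,:,::-1])
E
```

```text
[ 0.43271226 -0.3604774   0.26492209]
bar [(array([ 0.4364, -0.1604,  0.0855]), 0.6, array([[352.,   5.]]))]
screen [(array([ 0.4756, -0.2673,  0.0586]), 0.79, array([[341., 123.]])), (array([ 0.6078, -0.1227,  0.0076]), 0.66, array([[473.,  47.]]))]
notch [(array([ 0.4707, -0.2785,  0.0954]), 0.63, array([[340., 132.]])), (array([ 0.6582, -0.2667, -0.0033]), 0.18, array([[448., 165.]]))]
phone [(array([ 0.4687, -0.278 ,  0.0581]), 0.64, array([[333., 130.]])), (array([ 0.6162, -0.122 ,  0.0021]), 0.55, array([[477.,  50.]]))]
hinge [(array([ 0.4745, -0.2753,  0.0175]), 0.71, array([[333., 128.]]))]
```

View pics/w8c.png

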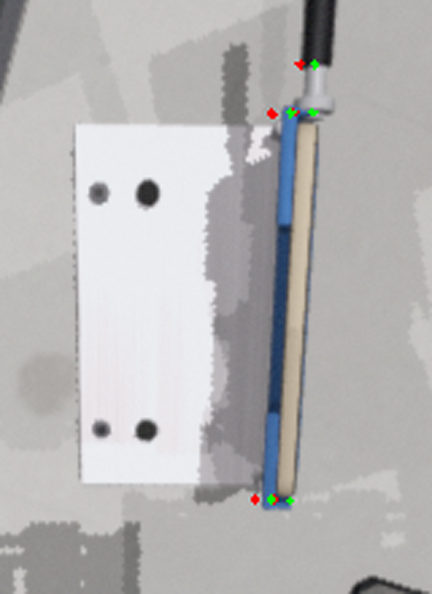

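The green (80°) model dots fall on the bed's ends and on the bar at crop (315,65), so the bed is fully up. The phone stands with its edge at crop x≈278–316 and the notch is free between rows 225 and 410. Now go above the notch, tilted 10°.

Call:
apply_moves:
  series:
    - {"offset":[2.4,8.1,-5],"rot":[3.3,-9.4,0]}
    - {"offset":[2.4,8.1,-10.3],"rot":[3.3,-9.4,0]}
    - {"offset":[2.4,8.1,-10.3],"rot":[3.3,-9.4,0]}
    - {"offset":[2.4,8.1,-10.3],"rot":[3.3,-9.4,0]}
    - {"offset":[2.4,8.1,-10.3],"rot":[3.3,-9.4,0]}
    - {"offset":[2.4,8.1,-10.3],"rot":[3.3,-9.4,0]}

```text
time: 16.7
position: [0.4575, -0.2807, 0.1643]
tool_rot: [0.573, 0.815, 0.07, 0.053]
ft_force: [0.4, -0.6, 0.3]
grip_width: 0.0435
grip_force: 0.0
```

```bash
cat > pre.py <<'E'
from h import *
p,T=tool(); y=np.array([-.332,.943,0]);xx=np.array([.943,.332,0]);z=np.array([0,0,1.]); o=np.array([.4326,-.287,0]); h0=o+xx*.045+z*.018
t=np.radians(80); u=-xx*np.cos(t)+z*np.sin(t); n=xx*np.sin(t)+z*np.cos(t)
g=h0+u*.065+n*.0055-y*.001
print(p,get_obs()['ft_force']); R=np.c_[np.cross(n,-u),n,-u]
print('to go cm',(g-p)*100,'rot',np.degrees(Ro.from_matrix(R@T.T).as_rotvec()), 'in u,n,y mm',[1000*(g-p)@v for v in (u,n,y)])
E
python3 pre.py
```

```text
[ 0.45746101 -0.28072418  0.1642875 ] [ 0.42567898 -0.62081204  0.27303842]
to go cm [ 1.23699321  0.57721159 -8.13199323] rot [ 0.30597811  0.17435173 -0.32598923] in u,n,y mm [np.float64(-82.44284840182772), np.float64(-0.7461983720691241), np.float64(1.3362878196834453)]
```

Call:
apply_moves:
  series:
    - {"offset":[0.4,0.3,-3],"rot":[0.3,0.2,-0.3]}
    - {"offset":[0.75,0.4,-5],"rot":[0.3,0.2,-0.3]}
    - {"offset":[1.0,0.5,-6.5],"rot":[0.3,0.2,-0.3]}
    - {"offset":[1.14,0.54,-7.5],"rot":[0.3,0.2,-0.3]}
    - {"offset":[1.24,0.58,-8.1],"rot":[0.3,0.2,-0.3]}
    - {"offset":[1.24,0.58,-8.1],"rot":[0.3,0.2,-0.3]}

```text
time: 17.3
position: [0.4687, -0.2736, 0.0815]
tool_rot: [0.576, 0.813, 0.072, 0.048]
ft_force: [-0.4, 0.2, 1.0]
grip_width: 0.0436
grip_force: 0.0
```

```bash
python3 pre.py
```

```text
[ 0.46870308 -0.27362392  0.08150139] [-0.37569695  0.24211842  1.01349609]
to go cm [ 0.11278554 -0.13281537  0.14661794] rot [-0.1879714  -0.17645589 -0.00468282] in u,n,y mm [np.float64(1.335787862793106), np.float64(0.8677609461908273), np.float64(-1.6268969139297964)]
```

Call:
apply_moves:
  series:
    - {"offset":[0,0,0],"rot":[0,0,0]}
    - {"offset":[0,0,0],"rot":[0,0,0]}
    - {"offset":[0,0,0],"rot":[0,0,0]}
    - {"offset":[0,0,0],"rot":[0,0,0]}
    - {"offset":[0,0,0],"rot":[0,0,0]}
    - {"offset":[0,0,0],"rot":[0,0,0]}
  hand: 0
  newtons: 30

```text
time: 17.9
position: [0.4688, -0.2729, 0.0816]
tool_rot: [0.576, 0.813, 0.072, 0.048]
ft_force: [1.0, 1.6, 1.5]
grip_width: 0.0069
grip_force: 30.0
```

Call:
apply_moves:
  series:
    - {"offset":[-0.16,-0.06,1],"rot":[0,0,0]}
    - {"offset":[-0.33,-0.11,2],"rot":[0,0,0]}
    - {"offset":[-0.65,-0.23,4],"rot":[0,0,0]}
    - {"offset":[-1.0,-0.35,6],"rot":[0,0,0]}
    - {"offset":[-1.3,-0.46,8],"rot":[0,0,0]}
    - {"offset":[-1.65,-0.58,10],"rot":[0,0,0]}
    - {"offset":[-2,-0.7,13],"rot":[0,0,0]}
    - {"offset":[-2,-0.7,16],"rot":[0,0,0]}
    - {"offset":[-2,-0.7,16],"rot":[0,0,0]}
  newtons: 35

```text
time: 18.8
position: [0.4493, -0.282, 0.2457]
tool_rot: [0.575, 0.813, 0.07, 0.052]
ft_force: [1.1, 0.4, -1.0]
grip_width: 0.0071
grip_force: 35.0
```

```bash
python3 - <<'E'
from h import *
for c in ['scene','top','wrist']:
    k=cal(c); im=vision.camera(c); cv2.imwrite(f'pics/{c}9.png',im[:,:,::-1])
    for q in ['screen','bar','lens','camera_stand']: print(c,q,[(np.round(d['centre'],4).tolist(),round(d['conf'],2)) for d in nets.spot_point(c,q)][:4])
p,T=tool(); print(p,T,get_obs()['grip_width'],get_obs()['ft_force'])
E
```

```text
scene screen [([0.461, -0.2847, 0.2198], 0.64)]
scene bar [([0.4319, -0.1649, 0.0899], 0.47)]
scene lens [([0.6495, 0.1574, 0.2711], 0.65)]
scene camera_stand [([0.7098, 0.1398, 0.0042], 0.84)]
top screen [([0.6147, -0.1159, 0.009], 0.95), ([0.4285, -0.0565, 0.0058], 0.65), ([0.4365, -0.2902, -0.0002], 0.17)]
top bar [([0.4333, -0.1658, 0.0858], 0.44)]
top lens [([0.651, 0.153, 0.2778], 0.63)]
top camera_stand [([0.7081, 0.1367, -0.0043], 0.6)]
wrist screen [([0.6118, -0.122, 0.0073], 0.87), ([0.4271, -0.0557, 0.0057], 0.81)]
wrist bar [([0.4346, -0.1614, 0.0887], 0.88)]
wrist lens []
wrist camera_stand []
[ 0.44833407 -0.27992834  0.24112634] [[-0.33242665  0.9294678   0.15994413]
 [ 0.94311501  0.32667921  0.06176378]
 [ 0.00515702  0.17137764 -0.98519191]] 0.007432148629037829 [-0.13573206 -0.27252893 -2.62668785]
```

Phone is out (screen height agrees) and the bar remains up at z≈0.087. Next I'll work out the pose of the inspection camera: stand yaw from the top view and a closer wrist view.

```bash
python3 - <<'E'
from h import *
im=cv2.imread('pics/top0.png'); g=im.max(2); c0=proj([.7085,.138,.012],'top')[0]; print(c0)
x0,y0=int(c0[0])-45,int(c0[1])-45; s=g[y0:y0+90,x0:x0+90]
print('\n'.join(''.join('#' if v<85 else ('+' if v<120 else '.') for v in r[::1]) for r in s[::2]))
p,T=tool()
psi=np.radians(-16); f=np.array([np.cos(psi),np.sin(psi),0]); l=np.array([-f[1],f[0],0]); zt=np.array([0,0,1.])
b=np.radians(30); tz=f*np.sin(b)-zt*np.cos(b); ty=f*np.cos(b)+zt*np.sin(b); R=np.c_[np.cross(ty,tz),ty,tz]
print(R); print('rotvec',np.degrees(Ro.from_matrix(R@T.T).as_rotvec()),'off',(np.array([.51,.09,.32])-p)*100)
C=np.array([.51,.09,.32])+R@[.081,0,-.162]; print('cam',C)
E
```

```text
[189.78217421 179.46157988]
.....................#######+.............................................................
.................++....######+............................................................
................#####...+######+.....+.......................++++++#######################
...............+####.....+######+...######################################################
######################.....####+...+##+######################################.............
##################................+##########################################.............
...............##+..#.++..........##########################################..............
...............+#..+####+#######++#....###################################................
..................#+#######+####+###+.+###########################........................
..................############+#####..##+.................................................
.................########++########+.+###.................................................
................+#############++###..#####.............................
[... 2605 characters left out ...]
+###+............+.+..........#.............+....##+.
++####++.......++...#...........+++++##++...........+..+........###.............+....+#+..
+#####++......#+..++...........+++++##++..........++..+.........###+.................+#+..
######++....+#...#+..............++##++...........+............+###.................+#+...
#####+++...##..++................+##+...........+...+..........###..................#+....
[[ 2.75637356e-01  8.32477048e-01  4.80630848e-01]
 [ 9.61261696e-01 -2.38708952e-01 -1.37818678e-01]
 [ 2.77555756e-17  5.00000000e-01 -8.66025404e-01]]
rotvec [  0.31274522 -20.45400945 -35.09840741] off [ 6.16659276 36.99283402  7.8873664 ]
cam [0.45446443 0.19018882 0.46029612]
```

Call:
apply_moves:
  series:
    - {"offset":[0.5,5,4],"rot":[0,0,0]}
    - {"offset":[1.5,10,7.9],"rot":[0,-5,-8]}
    - {"offset":[2.5,15,7.9],"rot":[0.1,-10,-15]}
    - {"offset":[3.5,20,7.9],"rot":[0.2,-14,-22]}
    - {"offset":[4.5,25,7.9],"rot":[0.3,-18,-30]}
    - {"offset":[5.2,30,7.9],"rot":[0.3,-20.5,-35.1]}
    - {"offset":[6.2,37,7.9],"rot":[0.3,-20.5,-35.1]}
    - {"offset":[6.2,37,7.9],"rot":[0.3,-20.5,-35.1]}
    - {"offset":[6.2,37,7.9],"rot":[0.3,-20.5,-35.1]}
    - {"offset":[6.2,37,7.9],"rot":[0.3,-20.5,-35.1]}

```text
time: 20.55
position: [0.5098, 0.093, 0.3203]
tool_rot: [0.771, 0.582, 0.156, 0.207]
ft_force: [-0.6, 0.9, -1.3]
grip_width: 0.0076
grip_force: 35.0
```

```bash
cat > snap.py <<'E'
from h import *
import sys
k=cal('wrist'); im=vision.camera('wrist'); n=sys.argv[1]; cv2.imwrite(f'pics/{n}.png',im[:,:,::-1]); np.savez(f'{n}.npz',K=k[0],k1=k[1],R=k[2],t=k[3])
p,T=tool(); print(p,get_obs()['grip_width'],get_obs()['time']); print('lens guess px',proj([.65,.1545,.2737],'w',k), 'stand px',proj([.7085,.138,.012],'w',k))
for q in ['lens','camera_stand','screen']: print(q,[(np.round(d['centre'],4).tolist(),round(d['conf'],2),proj(d['centre'],'w',k).round()) for d in nets.spot_point('wrist',q)][:2])
E
python3 snap.py s1
```

```text
[0.51080532 0.09549029 0.32074226] 0.007446334329669616 20.6
lens guess px [[377.27316668  99.06102064]] stand px [[283.25730311 109.17439518]]
lens [([0.6536, 0.1541, 0.2745], 0.76, array([[381.,  98.]]))]
camera_stand [([0.7143, 0.1398, -0.0025], 0.84, array([[282., 107.]]))]
screen [([0.4288, -0.0548, 0.0062], 0.86, array([[165., 280.]])), ([0.61, -0.1224, 0.0057], 0.77, array([[271., 260.]]))]
```

```bash
python3 - <<'E'
import cv2
im=cv2.imread('pics/s1.png'); g=cv2.cvtColor(im,cv2.COLOR_BGR2GRAY); s=g[40:160,325:455]
ch='@%#*+=-. '
print('\n'.join(''.join(ch[min(8,int(v)//29)] for v in r) for r in s[::2]))
E
```

```text
%%%%#%%%%##%%%%##%###########%%%%%%%@@@@@@@@@@@@@@@@@%%%%%#+-................................................--...................
%%%%%%%%%##%%%%##############%%%%%%%@@@@@@@@@@@@@@@@@%%%%%#*-................................................--...................
%%%%%##%%%##%#%#############%%%%#%%%%@@@@@@@@@@@@@@@@%%%%%#*=................................................--...................
%%#%%#%%#######%###########%%%%%#%%%%@@@@@@@@@@@@@@@@@%%%%%#=................................................--...................
%%#%#%#%#######%#############%%%%%%%%@@@@@@@@@@@@@@@@@%%%%%#=-...............................................--.................--
%%#%%#########%#############%%%%%%%%%@@@@@@@@@@@@@@@@@%%%%%#+-................................................-...............-*#@
%%%#%%#####################%%#%%%%%%%@@@@@@@@@@@@@@@@@%%%%%#+-...............................................--..........-...-=#@@
%%########################%%####%%%%%%@@@@@@@@@@@@@@@@@%%%%#*-................................................-..........-...-#@@@
%%#############################%%%%%%%@@@@@@@@@@@@@@
[... 6059 characters left out ...]
.............................................
-------------------------------------------------*%@@@@@@@@@@@@@%%%%#=............................................................
-------------------------------------------------*%@@@@@@@@@@@@@%%%%#+-...........................................................
-------------------------------------=-----------*%@@@@@@@@@@@@@%%%%#+-...........................................................
-----------------------------------*+===---------+%@@@@@@@@@@@@@%%%%#*-...........................................................
---------------------------------+**+++++=--------*@@@@@@@@@@@@@%%%%%*=...........................................................
```

The wrist view (read as text) shows the ring's face as a clean ellipse around (381,97). Fit it as a 62 mm circle in space.

```bash
cat > ring.py <<'E'
from h import *
import sys
from scipy.optimize import least_squares
def edges(n,c0,lo=78,hi=128):
    g=cv2.GaussianBlur(cv2.cvtColor(cv2.imread(f'pics/{n}.png'),cv2.COLOR_BGR2GRAY),(3,3),0).astype(np.float32)
    d=np.load(f'{n}.npz'); k=(d['K'],float(d['k1']),d['R'],d['t']); return g,k
def sample(g,pred,c,lo,hi):
    out=[]
    for q in pred:                       # search along the line centre->predicted edge
        v=q-c; s=np.arange(.72,1.3,.004); P=c+s[:,None]*v
        a=cv2.remap(g,P[:,0].astype(np.float32).reshape(1,-1),P[:,1].astype(np.float32).reshape(1,-1),1)[0]
        m=(a<lo)|(a>hi); i=np.argmax(m)
        if m.any() and i>0 and 0.85<s[i]<1.15: out.append(P[i])
    return np.array(out)
def circ(x,R=.031,N=72):
    ny,tl=x[3:5]; n=np.array([np.cos(ny)*np.cos(tl),np.sin(ny)*np.cos(tl),np.sin(tl)])
    e1=np.array([-np.sin(ny),np.cos(ny),0]); e2=np.cross(n,e1); a=np.linspace(0,2*np.pi,N,endpoint=False)[:,None]
    return x[:3]+R*(np.cos(a)*e1+np.sin(a)*e2)
def fit(views,x,lo=78,hi=128,free=True):
    for it in range(8):
        E=[]
        for n in views:
            g,k=edges(n,None); c=proj(x[:3],'w',k)[0]; p=proj(circ(x),'w',k); e=sample(g,p,c,lo,hi); E.append((k,e))
        def res(x):
            r=[]
            for k,e in E:
                poly=proj(circ(x,x[5],360),'w',k); D=e[:,None]-poly[None]; d=np.linalg.norm(D,axis=2); i=d.argmin(1)
                c=poly.mean(0); o=poly[i]-c; o/=np.linalg.norm(o,axis=1,keepdims=True); r+=list(((e-poly[i])*o).sum(1))
            return np.r_[r,(x[5]-.031)/.0002]
        s=least_squares(res,np.r_[x[:5],.031] if len(x)==5 else x,loss='soft_l1',f_scale=.7,x_scale=[.01]*3+[.1]*2+[.001]); x=s.x
    r=res(x); print(views,'c',x[:3].round(4),'yaw,tilt deg',np.degrees(x[3:5]).round(2),'R',x[5].round(4),'rms px',np.sqrt(np.mean(np.minimum(r**2,4))).round(2),'n',[len(e) for k,e in E])
    try: print('sd',np.r_[1000*np.sqrt(np.diag(np.linalg.inv(s.jac.T@s.jac)))[:3],np.degrees(np.sqrt(np.diag(np.linalg.inv(s.jac.T@s.jac))))[3:5]].round(2)*.5)
    except Exception as e: print(e)
    return x
if __name__=='__main__':
    for y,t in ((-16,15),(-8,8),(0,20)): fit(sys.argv[1:],np.array([.651,.154,.274,np.radians(y),np.radians(t),.031]))
E
python3 ring.py s1
```

```text
['s1'] c [0.6662 0.1526 0.2593] yaw,tilt deg [-14.63  14.65] R 0.031 rms px 0.63 n [68]
sd [0.725 0.145 0.695 0.4   0.355]
['s1'] c [0.666  0.1526 0.2594] yaw,tilt deg [-14.66  14.71] R 0.031 rms px 0.62 n [68]
sd [0.715 0.14  0.685 0.395 0.355]
['s1'] c [0.666  0.1526 0.2595] yaw,tilt deg [-14.64  14.72] R 0.031 rms px 0.62 n [68]
sd [0.715 0.14  0.685 0.395 0.355]
```

Tilt ≈14.7°, yaw ≈ −14.6°, but the depth depends on the apparent radius. A second view with parallax will settle that.

```bash
cat > pose.py <<'E'
from h import *
def tr(psi,b,roll=0):
    psi,b=np.radians([psi,b]); f=np.array([np.cos(psi),np.sin(psi),0]); z=np.array([0,0,1.])
    tz=f*np.sin(b)-z*np.cos(b); ty=f*np.cos(b)+z*np.sin(b); return np.c_[np.cross(ty,tz),ty,tz]
def go(P,R):
    p,T=tool(); print('off cm',((np.array(P)-p)*100).round(2),'rot',np.degrees(Ro.from_matrix(R@T.T).as_rotvec()).round(2))
E
python3 - <<'E'
from pose import *
R=tr(-15,50); C=np.array([.41,.20,.34]); P=C-R@[.081,-.001,-.162]; print(P); go(P,R)
E
```

```text
[0.50952716 0.08947441 0.23663445]
off cm [-0.02 -0.12 -8.32] rot [ -5.28 -19.32   0.91]
```

Call:
apply_moves:
  series:
    - {"offset":[0,0,-4],"rot":[-2.6,-9.6,0.5]}
    - {"offset":[0,0,-8],"rot":[-5.3,-19.3,0.9]}
    - {"offset":[0,0,-8.3],"rot":[-5.3,-19.3,0.9]}
    - {"offset":[0,0,-8.3],"rot":[-5.3,-19.3,0.9]}
    - {"offset":[0,0,-8.3],"rot":[-5.3,-19.3,0.9]}

```text
time: 21.25
position: [0.5183, 0.0882, 0.2811]
tool_rot: [0.74, 0.551, 0.219, 0.316]
ft_force: [0.6, -0.9, -2.2]
grip_width: 0.0072
grip_force: 35.0
```

```bash
python3 snap.py s2; python3 - <<'E'
import cv2
im=cv2.imread('pics/s2.png'); g=cv2.cvtColor(im,cv2.COLOR_BGR2GRAY); s=g[50:190:3,300:440:2]
ch='@%#*+=-. '
print('\n'.join(''.join(ch[min(8,int(v)//29)] for v in r) for r in s))
E
python3 ring.py s2 | head -2
```

```text
[0.5169632  0.090327   0.28013606] 0.0072287359155958 21.3
lens guess px [[376.8176831   90.41897016]] stand px [[235.61306056  98.82345943]]
lens [([0.6555, 0.1602, 0.2802], 0.58, array([[388.,  80.]])), ([0.5519, 0.0209, -0.0005], 0.23, array([[169., 213.]]))]
camera_stand [([0.7134, 0.1382, -0.0021], 0.72, array([[233.,  98.]]))]
screen [([0.4294, -0.0568, 0.0044], 0.6, array([[110., 309.]]))]
@@@@@@@@@@@@@@@@@@@@@%%%=..........-*************+*@%%%*....---=+++++-
@@@@@@@@@@@@@@@@@@@@@%%%+.........****************++#@%%*.-****#****+=
@@@@@@@@@@@@@@@@@@@@@%%%+.......=*******************+#%%@%@@@@@%%%%%%%
@@@@@@@@@@@@@@%@@@@@@%%%*......=********************+=%%%%%@@@%%%%%%%%
@@@@@@@@@@@@@@%@@@@@@%%%#.....=**********************+=@%%%@@@%%%%%%%%
@@@@@@@@@@@@@@%@@@@@@@%%#....=********%%@@%#**********-#%%%%@@%%%%%%%%
@@@@@@@@@@@@@@%%@@@@@@%%#-...******#@@@@@@@@@#********+=%%%%%%%%%%%%%#
@@@@@@@@@@@@@@@@@@@@@@%%#-..******%@@%%%%%@@@@#*******+=%%%%%%%%%%%%%#
@@@@@@@@@@@@@@@@@@@@@@%%%=.=*****%@@#######%@@@********-#%%%%@%%%%%%%*
@@@@@@@@@@@@@@@@@@@@@@%%%=.*****%@@#########%@@%*******-*%%%%
[... 2059 characters left out ...]
.........
-*+#%#*+----------%@@@@@@@%%*.....................................-...
--+*+++-----------*@@@@@@@%%#.........................................
---++-------------*@@@@@@@%%#-........................................
------------------*@@@@@@@%%#-........................................
-------------------@@@@@@@%%%-........................................
-------------------@@@@@@@%%%=........................................
-------------------%@@@@@@%%%=........................................
-------------------*@@@@@@@%%+........................................
['s2'] c [0.6654 0.1526 0.2656] yaw,tilt deg [-14.16  17.12] R 0.031 rms px 0.67 n [68]
sd [0.685 0.15  0.385 0.43  0.395]
```

```bash
sed -i 's#/.0002\]#/.01]#' ring.py; python3 ring.py s1 s2; python3 -c "
from h import *; print(get_obs()['q'], tool())
from pose import *"
```

```text
['s1', 's2'] c [0.6523 0.1554 0.2726] yaw,tilt deg [-14.54  15.49] R 0.0291 rms px 0.73 n [69, 68]
sd [0.445 0.11  0.33  0.32  0.285]
['s1', 's2'] c [0.6523 0.1554 0.2726] yaw,tilt deg [-14.48  15.5 ] R 0.0291 rms px 0.73 n [69, 68]
sd [0.225 0.    0.19  0.315 0.28 ]
['s1', 's2'] c [0.6523 0.1554 0.2726] yaw,tilt deg [-14.51  15.49] R 0.0291 rms px 0.73 n [69, 68]
sd [0.445 0.11  0.33  0.32  0.285]
[ 0.14610612  0.2141854   2.11023852 -1.32297963  0.3401094   1.61742459] (array([0.51837819, 0.08846374, 0.28189567]), array([[ 0.29612787,  0.67896141,  0.67180331],
       [ 0.95477687, -0.19080541, -0.22802288],
       [-0.02663503,  0.70894619, -0.70475945]]))
```

Both views agree: lens at (0.652,0.1555,0.273), yaw −14.5°, tilt 15.5° (ring radius 29 mm), consistent with the networks. Work out the final pose.

```bash
cat > fin.py <<'E'
from pose import *
L=np.array([.652,.1555,.273]); R=tr(-14.5,15.5); X=R[:,1]; S=L-.12*X; P=S-R@[-.0023,.004,.0227]
if __name__=='__main__': print('S',S,'P',P); go(P,R); print('back-off'); go(P-X*.04,R)
E
python3 fin.py
```

```text
S [0.54004761 0.18445286 0.24093139] P [0.53101866 0.18916357 0.26173685]
off cm [ 1.26 10.07 -2.02] rot [ 9.55 28.13  2.27]
back-off
off cm [-2.47 11.04 -3.08] rot [ 9.55 28.13  2.27]
```

Call:
apply_moves:
  series:
    - {"offset":[-2.5,4,0],"rot":[2.8,8,0.6]}
    - {"offset":[-2.5,8,-1],"rot":[5.5,16,1.2]}
    - {"offset":[-2.5,11,-3],"rot":[8,24,1.9]}
    - {"offset":[-2.5,11,-3],"rot":[9.6,28.1,2.3]}
    - {"offset":[-2.5,11,-3],"rot":[9.6,28.1,2.3]}
    - {"offset":[-2.5,11,-3],"rot":[9.6,28.1,2.3]}
    - {"offset":[-2.5,11,-3],"rot":[9.6,28.1,2.3]}

```text
time: 22.15
position: [0.4964, 0.1998, 0.2534]
tool_rot: [0.783, 0.606, 0.086, 0.106]
ft_force: [0.4, -0.2, -1.3]
grip_width: 0.0072
grip_force: 35.0
```

```bash
python3 fin.py
```

```text
S [0.54004761 0.18445286 0.24093139] P [0.53101866 0.18916357 0.26173685]
off cm [ 3.47 -1.06  0.83] rot [-0.33  0.28 -0.03]
back-off
off cm [-0.27 -0.1  -0.23] rot [-0.33  0.28 -0.03]
```

Call:
apply_moves:
  series:
    - {"offset":[1.2,-0.4,0.3],"rot":[-0.3,0.3,0]}
    - {"offset":[2.4,-0.8,0.6],"rot":[-0.3,0.3,0]}
    - {"offset":[3.2,-1.0,0.8],"rot":[-0.3,0.3,0]}
    - {"offset":[3.5,-1.1,0.8],"rot":[-0.3,0.3,0]}
    - {"offset":[3.5,-1.1,0.8],"rot":[-0.3,0.3,0]}
    - {"offset":[3.5,-1.1,0.8],"rot":[-0.3,0.3,0]}

```text
time: 22.75
position: [0.5279, 0.1889, 0.2595]
tool_rot: [0.783, 0.608, 0.08, 0.106]
ft_force: [0.2, -0.3, -2.5]
grip_width: 0.0071
grip_force: 35.0
```

```bash
python3 - <<'E'
from fin import *
go(P,R); p,T=tool(); o=get_obs(); print(o['grip_width'],o['ft_force'],o['time'])
c0=p+T@[-.0023,0,.0227]
cor=[c0+T[:,0]*a*.075+T[:,2]*b*.038 for a,b in((1,-1),(-1,-1),(-1,1),(1,1))]
ch='@%#*+=-. '
for c in ['scene','wrist']:
    im=vision.camera(c); cv2.imwrite(f'pics/f_{c}.png',im[:,:,::-1]); q=proj(cor,c); print(c,q.round(1).tolist())
    print([(np.round(d['centre'],4),round(d['conf'],2)) for d in nets.spot_point(c,'screen')][:3],[(np.round(d['centre'],4),round(d['conf'],2)) for d in nets.spot_point(c,'phone')][:3])
    g=cv2.cvtColor(im,cv2.COLOR_RGB2GRAY); a=np.maximum(q.min(0)-8,0).astype(int); b=(q.max(0)+8).astype(int); print(a,b)
    st=1 if c=='scene' else 4
    print('\n'.join(''.join(ch[min(8,int(v)//29)] for v in r) for r in g[a[1]:b[1]:st*(1 if c=='scene' else 2),a[0]:b[0]:st]))
E
```

```text
off cm [0.31 0.03 0.22] rot [ 0.14 -0.25 -0.11]
0.007058242655677299 [ 0.20419982 -0.34102797 -2.52820751] 22.75
scene [[151.9, 209.6], [206.6, 202.8], [207.4, 222.8], [154.8, 230.0]]
[(array([0.5398, 0.1792, 0.2324]), 0.68), (array([ 0.4358, -0.2873, -0.0011]), 0.28)] [(array([0.5284, 0.1829, 0.2346]), 0.79), (array([0.5652, 0.0749, 0.0021]), 0.4)]
[143 194] [215 237]
                    .=#####%%%%%%%%%%%%%%%@%@@@@@%*-          -*####%###
                     =*######%%%%%%%%%%%%@@%@@@%%%#=.         -*##%#####
                     =*#######%%%%%%%%@%@@%@%%@%%%#=.         -+########
                     =##%##%##%%%%%%%%%%%%@%@%@@%@%=.        .-+######%#
                     =*%%%#%##%%#%%%%%%%%%%%%%%%%@%+.     ..--=*########
                     -*#####%####%#%%%%%%%%@@%%@@@%+-...--=++**#########
                     .=###%%#####%#%%%%%%%%@@%%@@%%*+==++**##%%%########
                      =*%%%%%%#%%%%%%@%%@%@@@@%@@@@%#####%%%%%@%%#####%#
                      -*%%%%%%%%%@%%%@@%%@@@@@@@@@@@@%%%%%%%###%%#######
                      .=#%@@@@@@@%@@%@@@@@@@@@@@@@@@@%#####*++*#######%
[... 2011 characters left out ...]
###%%%%#%#%%%%#*=-............---+
-=+++*#%%%%%%%%%%@@@@@@%@@@@@@@%#******##%%%%##%%%%%%#+-..............-=
+*####%%%%%#%%@@@@@@@@@@@@@@@@@%#*******######%##%%%%%*=..............-=
##%%%%%%%%##%%@@@@@@@@@%@@@@%@@%#*+****#######%%#%%%%%*=...............-
%%%%%%%%%%%#%%@@@@@@@@@@@@@@@@@%#******####%#%%%%%%%%#+-...............-
%%%%%%#%#%%#%%%@@@@@@@@@@@@@@@%%#******##%%%%%%%%%%%#+=-...............-
wrist [[283.0, 138.6], [283.0, 379.7], [282.9, 306.6], [282.9, 132.1]]
[] [(array([0.5309, 0.1859, 0.2328]), 0.67)]
[274 124] [290 387]
----
----
-===
=---
=-..
==--
#---
#=--
-=--
===-
=-=-
-==-
-==-
-==-
#===
@**+
@***
@***
@***
@***
####
****
****
%***
%***
+*++
-*++
****
#*##
%%@%
%%%%
%@%%
@%%%
```

```bash
python3 - <<'E'
from fin import *
im=cv2.imread('pics/f_wrist.png'); hsv=cv2.cvtColor(im,cv2.COLOR_BGR2HSV); s=hsv[...,1]
for r in range(118,236,4): print(r,''.join('%4d'%v for v in s[r,264:304:2]),' | ',''.join('%4d'%v for v in hsv[r,264:304:4,2]))
p,T=tool(); c0=p+T@[-.0023,0,.0227]
for n,b in(('top',-1),('bot',1)):
  for a in (1,.5): print(n,a,proj([c0+T[:,0]*a*.075+T[:,2]*b*.038+T[:,1]*m for m in(-.004,.004)],'wrist').round(1).tolist())
E
```

```text
118    5   5   4   5   3   3   4   4   4   3   4   4   4   4   7   4   4   5   8   5  |   196 195 195 195 195 197 194 195 195 195
122    4   4   5   5   5   4   5   3   5   4   4   3   5   3   7   5   5   5   5   7  |   194 194 196 195 196 193 193 194 194 194
126    5   5   6   5   5   4   4   4   3   5   4   7   5   4   5   5   5   7   5   5  |   194 197 195 194 194 193 194 195 194 193
130    7  14  11   4   5   4   5   4   5   5   4   6   4   4   4   7   5   7   5   4  |   145 170 195 194 194 179 184 193 193 193
134    5   5   6   5   5   9  11  13  35  43  36  19   7   5   4   5   7   7   5   4  |   186 181 156 144 125 128 148 191 193 195
138    6   5   5   5   5   4   6  45  52  49  49  50  48   8   4   6   4   5   4   4  |   167 192 195 180 146 150 122 176 191 195
142    5   7   6   7   7  10  45  44  44  44  45  43  45  48  14   5   4   3   4   5  |   188 162 174 125 185 189 183 131 180 194
146    4   5   5   4   6   5  47  43  42  43  41  41  42  38   3   6   9   7   7   4  |   194 192 177 136 201 204 201 169 135 155
150    6   4   6   4   4   7  46  41  39  41  41  40  42  36
[... 2259 characters left out ...]
 183 172 174 190 176
222    3   5   3   5   4   3  32  46  46  43  46  45  47  16   6   4   5   8   8   7  |   193 193 193 120 179 184 170 177 191 189
226    4   4   6   4   7   6  28  47  43  44  45  44  47  12   4   5   7   5   5   6  |   195 179 179 118 178 183 170 192 195 140
230    4   4   4   6   4   6  32  47  44  45  45  45  47   6   5   5   4   4   4   4  |   176 176 177 118 179 186 169 193 193 139
234    4   3   3   4   7   6  33  47  45  44  47  44  48  16  10  12  10  11  13  13  |   173 176 173 117 177 185 165 183 195 161
top 1 [[275.0, 138.1], [291.4, 138.1]]
top 0.5 [[275.6, 211.4], [290.8, 211.4]]
bot 1 [[277.6, 131.8], [288.5, 131.8]]
bot 0.5 [[277.9, 181.8], [288.2, 181.8]]
```

In the wrist view the phone edge lies at columns 275–291, starting at row ≈133, as modelled, so it is square in the hand. One small correction, then settle.

Call:
apply_moves:
  series:
    - {"offset":[0.3,0,0.25],"rot":[0.1,-0.2,-0.1]}
    - {"offset":[0.3,0,0.25],"rot":[0.1,-0.2,-0.1]}
    - {"offset":[0.3,0,0.25],"rot":[0.1,-0.2,-0.1]}
    - {"offset":[0.3,0,0.25],"rot":[0.1,-0.2,-0.1]}
    - {"offset":[0.3,0,0.25],"rot":[0.1,-0.2,-0.1]}
    - {"offset":[0.3,0,0.25],"rot":[0.1,-0.2,-0.1]}
    - {"offset":[0.3,0,0.25],"rot":[0.1,-0.2,-0.1]}
    - {"offset":[0.3,0,0.25],"rot":[0.1,-0.2,-0.1]}

```text
time: 23.85
position: [0.5315, 0.1889, 0.2625]
tool_rot: [0.783, 0.607, 0.083, 0.107]
ft_force: [0.3, -0.1, -1.4]
grip_width: 0.0078
grip_force: 35.0
```

```bash
python3 - <<'E'
from fin import *
for i in range(4):
    vision.camera('scene'); go(P,R)
for c in ['scene','top','wrist']:
    vision.camera(c)
    for q in ['screen','phone','bar','lens']: print(c,q,[(np.round(d['centre'],4),round(d['conf'],2)) for d in nets.spot_point(c,q) if d['conf']>.4 and (d['centre'][2]>.05)])
o=get_obs(); print(o['time'],o['grip_width'],o['grip_force'],np.abs(o['joint_velocities']).max())
E
```

```text
off cm [-0.05  0.02 -0.07] rot [ 0.04  0.03 -0.01]
off cm [-0.05  0.02 -0.07] rot [ 0.04  0.03 -0.01]
off cm [-0.05  0.02 -0.07] rot [ 0.04  0.02 -0.01]
off cm [-0.05  0.02 -0.07] rot [ 0.04  0.03 -0.01]
scene screen [(array([0.5414, 0.1857, 0.2369]), 0.79)]
scene phone [(array([0.5307, 0.1862, 0.237 ]), 0.78)]
scene bar [(array([ 0.4324, -0.1657,  0.0892]), 0.85)]
scene lens []
top screen [(array([0.5408, 0.1835, 0.2408]), 0.67)]
top phone [(array([0.5323, 0.178 , 0.2373]), 0.73)]
top bar [(array([ 0.4329, -0.1664,  0.084 ]), 0.82)]
top lens [(array([0.6527, 0.1536, 0.2755]), 0.69)]
wrist screen []
wrist phone [(array([0.5328, 0.1833, 0.238 ]), 0.9)]
wrist bar []
wrist lens [(array([0.652 , 0.1572, 0.275 ]), 0.86)]
24.8 0.007209128120354218 34.9941086769104 0.001406354716781146
```

```bash
python3 -c "
from rig import hand_in; print(hand_in())"
```

```text
the job is handed in; nothing more can be done
None
```

The job is handed in at 24.8 s. The phone is held still in the gripper, its screen centre at about (0.541, 0.185, 0.239) m by camera; the pose 12 cm square in front of the lens is (0.540, 0.184, 0.241). The cradle was left at its 80° stop after two slips of the bar in the gripper and a brief 72 N wrist force (limit 120 N).

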